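# Clear the label-roll rack into its case

### The arm

A 7-joint arm with a two-finger parallel gripper is mounted at the origin on the work surface. World frame = base frame: x ahead of the robot, y to its left, z up, the work surface at z = 0. Lengths are in m, angles in rad, forces in N, time in s.
With the tool pointing down it reaches from about 0.35 to 0.9 m from the base axis. Payload 7.2 kg.
Tool frame: the origin (TCP) lies midway between the tips of the shut fingers; the grasp point (between the pads) lies 19 mm behind it; y points along the fingers, x is the direction in which the jaws open and shut, and the axes are right-handed (so a half turn about y gives the same grasp; the last joint's range is limited). The gripper opens to 88 mm and grips with 3 to 60 N. Pads are 20 mm wide; open, the fingers measure 115 mm over their backs; the gripper's body (75 mm by 178 mm) begins 61 mm behind the grasp point.
Start: joints at [1.203, 0.411, -0.013, 1.596, 0.006, 1.134, -0.082], TCP at [0.185, -0.597, 0.223] pointing down, gripper open.
Joint ranges: [-2.95, 2.95], [-0.29, 1.99], [-1.47, 1.44], [0.14, 2.54], [-1.03, 4.17], [0.13, 1.85], [-2.86, 2.86]. Speed limits (rad/s): [2.39, 2.39, 3.01, 3.01, 3.14, 3.14, 3.14].

### API

Orientations are given as a rotation vector (axis times angle).
In Python, from plant import sense, get_image, arm gives the robot as it stands.
- The arm moves only by the tool drive_tool, never from a script. Its argument "deltas" is one flat list of numbers, 4 for each row, row after row: the shift along the tool's x, y, z in mm, then the turn about the tool's y in degrees. In form: [tx, ty, tz, twist, tx, ty, tz, twist, ...]. A call has 1 to 10 rows; each row is the pose to reach, as a shift and turn from the pose measured when the call began, along the tool's axes at that moment; what a row does not reach only later rows make up. A row lasts 1/12 s, in which the tool goes at most 41.7 mm and 7.16 degrees, less where a joint would pass 70% of its speed; a pose out of reach is approached as far as the arm can. A call with a gripper value outside its range is refused whole. "jaw" is the opening in per cent of the stroke, from 0 (shut) to 100 (fully open), set as the call begins (left out, the last holds). The fingers move at their own pace and stop on an object; "force" is the grip in N (left out, the last holds). Time passes only in rows, so rows that repeat a pose let the fingers close. It gives the time, the measured TCP pose, the force and the opening at its end, in the units of the state.
- sense(): the state, without advancing time (a new reading comes with each control period).
- get_image(name): name is "scene" or "top"; returns a dict with "pixels" (480x640x3 uint8, red, green, blue), "fx", "fy", "cx", "cy" (pixels), "rvec" (rotation vector, rad) and "tvec" (3), from world to camera coordinates, as OpenCV has them. Camera axes: x right, y down, z forward; pixel columns grow to the right and rows downward; lengths in m; the calibration is good to about 2 mm. A picture is of the moment at which its call begins. There is no depth.
- arm.hand_in(): hands the job in, once; it reports no verdict.
The state is a dict: "clock": time; "qpos": joint angles; "dq": joint speeds; "effort": joint torques, N m; "ee_pos": TCP position; "tool_rot": TCP orientation; "ft_force": force on the tool from outside, world axes, zero at the start; "moment": the same for the moment, N m; "width": finger opening in m.
Only numpy, scipy, OpenCV 4.12 (cv2) and the standard library are available. Lean on these libraries where they do the work, as an engineer would, in place of code of your own. Each camera call takes 0.05 s, during which the arm holds its last target.

### The job

Clear the label-roll rack: lift every full label roll off its spindle, set it upright on the sill of the roll case and slide it fully home into a bay, one roll to a bay, and throw every bare cardboard core from the rack into the small waste bin. Leave the other things on the cart where they are, and the bin standing.

Things in the scene. Friction and masses are not known exactly. Their poses are not given: they have to be found in the camera images.
- rack: fixed grey plate 170 (x) x 240 (y) x 15 mm with six upright aluminium spindles, 17 mm thick; origin: centre of the underside. Spindle axes at x = -52 and 52 mm, y = -88, 0 and 88 mm. Rolls and cores stand on the plate, 15 mm above the cart; the tapered spindle tips are 98 mm above the cart, so each must be lifted 83 mm straight up to clear.
- case: fixed grey plastic roll case with a clear roof, 154 (x) x 265 (y) x 77 mm tall; origin: centre of the underside. Four bays side by side (centre lines y = -97.5, -32.5, 32.5, 97.5 mm), 60 mm wide and 67 mm high inside, open to -x, back wall's inner face at x = 73 mm. The level floor, 6 mm above the cart, runs out in front as an open loading sill from x = -77 to the bays' mouths.
- mouth (a point): a point in the plane of the bays' mouths, midway across the case, at floor height (x = 15, y = 0, z = 6 mm in the case's frame). The bays' side walls (5 mm thick, rounded noses) begin 2.5 mm in front of this x, the clear roof (73 to 77 mm above the cart) 13 mm behind it. A roll that is fully home touches the back wall, its front 4 mm inside the mouth. A roll set on the sill slides in when pushed in the case's +x.
- home1 (a point): the point on the floor of bay 1 of the case (y = -97.5 mm in the case's frame) where the origin of a roll lies when it is fully home (x = 46 mm, z = 6 mm in the case's frame)
- home2 (a point): the point on the floor of bay 2 of the case (y = -32.5 mm in the case's frame) where the origin of a roll lies when it is fully home (x = 46 mm, z = 6 mm in the case's frame)
- home3 (a point): the point on the floor of bay 3 of the case (y = 32.5 mm in the case's frame) where the origin of a roll lies when it is fully home (x = 46 mm, z = 6 mm in the case's frame)
- home4 (a point): the point on the floor of bay 4 of the case (y = 97.5 mm in the case's frame) where the origin of a roll lies when it is fully home (x = 46 mm, z = 6 mm in the case's frame)
- bin: small grey open-topped waste bin, 150 (x) x 120 (y) x 100 mm tall, walls 4 mm, about 450 g, stands loose. Origin: centre of its underside.
- roll_a: a full label roll: white paper wound on a brown cardboard core, 54 mm outside diameter, 25 mm bore, 62 mm tall, 100 to 180 g. Origin: centre of the underside; z is its axis. It starts upright on one of the rack's spindles (which one varies), or is absent.
- roll_b: a full label roll: white paper wound on a brown cardboard core, 54 mm outside diameter, 25 mm bore, 62 mm tall, 100 to 180 g. Origin: centre of the underside; z is its axis. It starts upright on one of the rack's spindles (which one varies), or is absent.
- roll_c: a full label roll: white paper wound on a brown cardboard core, 54 mm outside diameter, 25 mm bore, 62 mm tall, 100 to 180 g. Origin: centre of the underside; z is its axis. It starts upright on one of the rack's spindles (which one varies), or is absent.
- roll_d: a full label roll: white paper wound on a brown cardboard core, 54 mm outside diameter, 25 mm bore, 62 mm tall, 100 to 180 g. Origin: centre of the underside; z is its axis. It starts upright on one of the rack's spindles (which one varies), or is absent.
- core_a: a spent core: a bare brown cardboard tube, 34 mm outside diameter, 25 mm bore, 62 mm tall, about 20 g. Origin: centre of the underside; z is its axis. It starts upright on one of the rack's spindles, or is absent.
- core_b: a spent core: a bare brown cardboard tube, 34 mm outside diameter, 25 mm bore, 62 mm tall, about 20 g. Origin: centre of the underside; z is its axis. It starts upright on one of the rack's spindles, or is absent.
- core_a_mid (a point): the middle of core_a, on its axis, 31 mm above its underside
- core_b_mid (a point): the middle of core_b, on its axis, 31 mm above its underside
- pot: white ceramic planter pot with a succulent, 110 mm across, about 145 mm tall with the plant; origin at its underside. Leave alone.
- tape_gun: aluminium tape gun lying on its side, about 170 x 190 x 60 mm. Leave alone.
- hub: teal USB hub, 35 (x) x 100 (y) x 18 mm, origin at its underside. Leave alone.
- clip: chrome binder clip, about 66 x 51 x 22 mm. Leave alone.
- pen: black click pen lying along its x, 140 mm long, 11 mm thick. Leave alone.
- stapler: black stapler lying along its x, 150 x 36 x 52 mm. Leave alone.

How it is judged:
By the outcome, as a careful person would: the job done as asked, in the order asked, and still so for the second after the job is handed in, with the robot touching nothing.
Of roll_a, roll_b, roll_c, roll_d only 3 to 4 are there at a start; the rules pass over those that are not, and their reading is None.
Of core_a, core_b only 1 to 2 are there at a start; the rules pass over those that are not, and their reading is None.
At some moment in a run one of bin, roll_a, roll_b, roll_c, roll_d may be knocked a few centimetres aside while the robot is not near it.
Once in a run the grip may slacken for a moment while it holds something.
It also fails if it takes over 210 s, if anything falls off the work surface, if the arm or the gripper's body presses on something with over 40 N, if the wrist force passes 120 N, or if a joint passes its speed limit or range.

## Working session

There is one attempt and no reset: what is moved stays moved. The work goes in short steps, Python scripts to look and compute and a tool call to move; the robot and the scene stay as the last step left them, time stands still between calls to the robot, and variables do not carry over. Pictures are saved under pics/ and viewed, and the job is handed in when it is done.

Besides the shell and the picture viewer there is one more tool, called in YAML: its name, and indented under it one key for each argument. drive_tool: Moves the arm, as the interface text tells. Its arguments: {"type":"object","properties":{"deltas":{"type":"array"},"jaw":{"type":"number"},"force":{"type":"number"}},"required":["deltas"]}

```bash
ls; mkdir -p pics; python3 - <<'E'
from plant import sense,get_image,arm
import cv2
s=sense()
for k,v in s.items(): print(k,v)
for n in("scene","top"):
    d=get_image(n); cv2.imwrite(f"pics/{n}0.png",cv2.cvtColor(d["pixels"],cv2.COLOR_RGB2BGR))
    print(n,{k:v for k,v in d.items() if k!="pixels"})
E
```

```text
pics
clock 0.0
qpos [ 1.20279801  0.41188317 -0.01271707  1.59703093  0.00562438  1.13429309
 -0.08219121]
dq [-4.74741385e-04  1.34500408e-03  1.09440642e-03 -9.15689188e-05
 -7.38892293e-04 -1.05818755e-03  1.64585950e-04]
effort [ 4.04448383e-04 -5.87953413e+01  6.41763937e-01 -2.91074413e+01
 -5.38768130e-02  1.80995028e-02  1.04372778e-04]
ee_pos [ 0.18438771 -0.59665988  0.22182485]
tool_rot [-1.33540532  0.98652923 -0.98429723]
ft_force [0.79750435 0.66424797 0.26207017]
moment [-0.00281041  0.01925615  0.01639179]
width 0.0877037838585255
scene {'fx': 461.4351582912585, 'fy': 461.4351582912585, 'cx': 319.8762033830071, 'cy': 240.71616629842796, 'rvec': array([ 2.33931672,  0.63808628, -0.25880781]), 'tvec': array([-0.49182774, -0.08275192,  1.15222002])}
top {'fx': 444.412956772755, 'fy': 444.412956772755, 'cx': 323.51865223285745, 'cy': 238.9458951056095, 'rvec': array([ 2.13212767, -2.14864297,  0.19109826]), 'tvec': array([0.08721894, 0.49551358, 1.0659879 ])}
```

View pics/scene0.png

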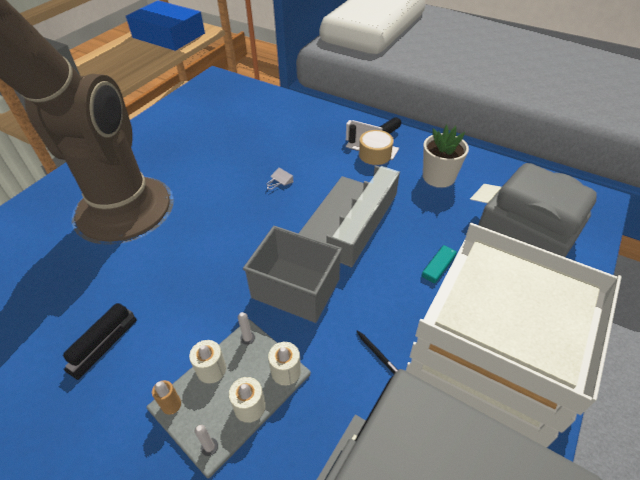

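View pics/top0.png

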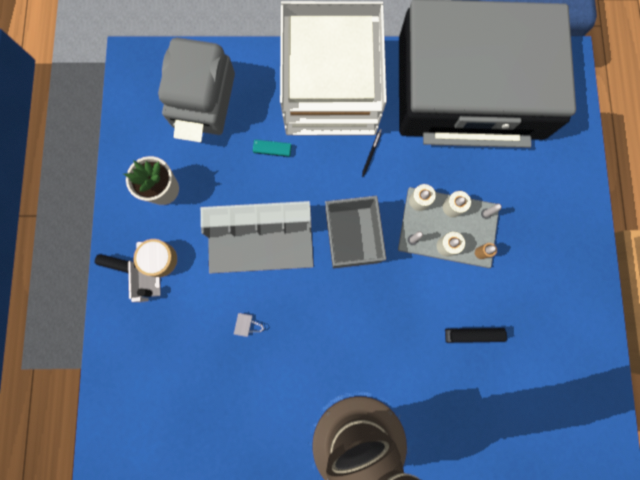

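```bash
cat > h.py <<'E'
import numpy as np, cv2
from plant import sense,get_image,arm
from scipy.spatial.transform import Rotation as R
def proj(d,P):
    K=np.array([[d['fx'],0,d['cx']],[0,d['fy'],d['cy']],[0,0,1.]])
    return cv2.projectPoints(np.float64(P).reshape(-1,1,3),d['rvec'],d['tvec'],K,None)[0].reshape(-1,2)
def unproj(d,uv,z):
    Rm=cv2.Rodrigues(d['rvec'])[0]; c=-Rm.T@d['tvec']
    uv=np.float64(uv).reshape(-1,2)
    r=np.c_[(uv[:,0]-d['cx'])/d['fx'],(uv[:,1]-d['cy'])/d['fy'],np.ones(len(uv))]@Rm
    return c+r*((np.asarray(z)-c[2])/r[:,2]).reshape(-1,1)
def save(n,d,crop=None,s=1):
    im=cv2.cvtColor(d['pixels'],cv2.COLOR_RGB2BGR)
    if crop: x0,y0,x1,y1=crop; im=im[y0:y1,x0:x1]
    im=cv2.resize(im,None,fx=s,fy=s,interpolation=cv2.INTER_CUBIC)
    cv2.imwrite(f'pics/{n}.png',im)
E
python3 - <<'E'
from h import *
s=sense();print(R.from_rotvec(s['tool_rot']).as_matrix().round(3))
for n in("scene","top"):
    d=get_image(n);print(proj(d,[[0,0,0],s['ee_pos'],[.5,0,0]]).round(1), unproj(d,[[320,240]],0), -cv2.Rodrigues(d['rvec'])[0].T@d['tvec'])
t=d
save('t1',t,(190,180,330,285),5);save('t2',t,(320,170,510,280),4)
save('s1',get_image('scene'),(130,300,330,480),4)
E
```

```text
[[ 0.295 -0.001  0.955]
 [-0.955  0.001  0.295]
 [-0.001 -1.    -0.   ]]
[[ 122.9  207.6]
 [-187.9  415.8]
 [ 290.6  289.9]] [[ 4.81104604e-01  1.53844294e-01 -1.11022302e-16]] [ 0.85537153 -0.45998362  0.79568084]
[[359.9 445.5]
 [667.3 376. ]
 [355.6 239.9]] [[0.50028764 0.09197257 0.        ]] [0.31346479 0.09758765 1.13211639]
```

View pics/t1.png

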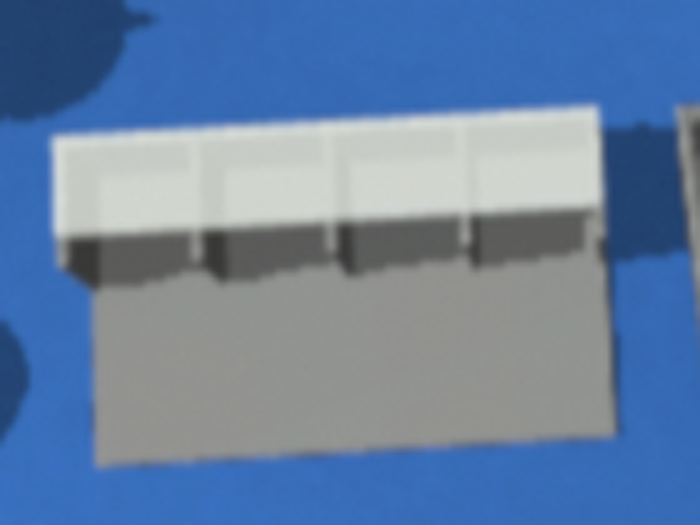

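View pics/t2.png

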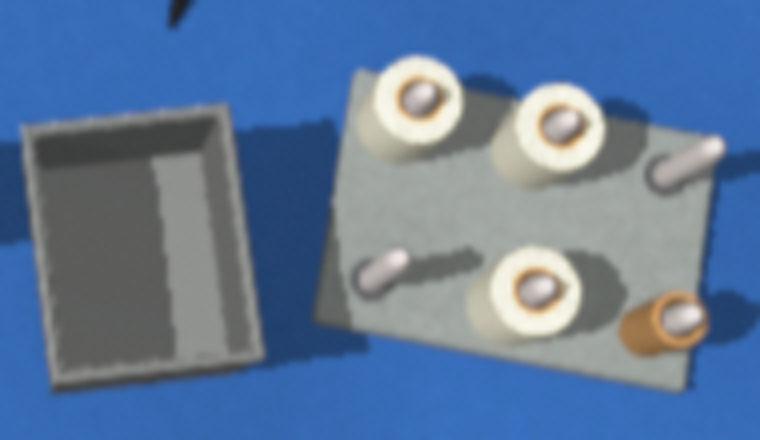

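View pics/s1.png

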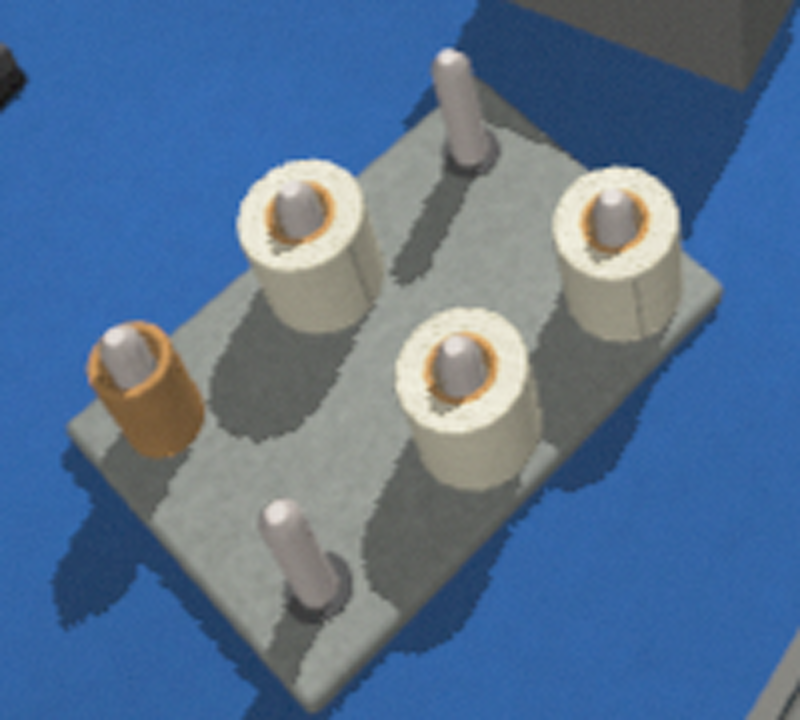

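```bash
python3 - <<'E'
from h import *
d=get_image('scene')
save('s2',d,(240,150,410,330),4.4)
E
```

```text
(no output)
```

View pics/s2.png

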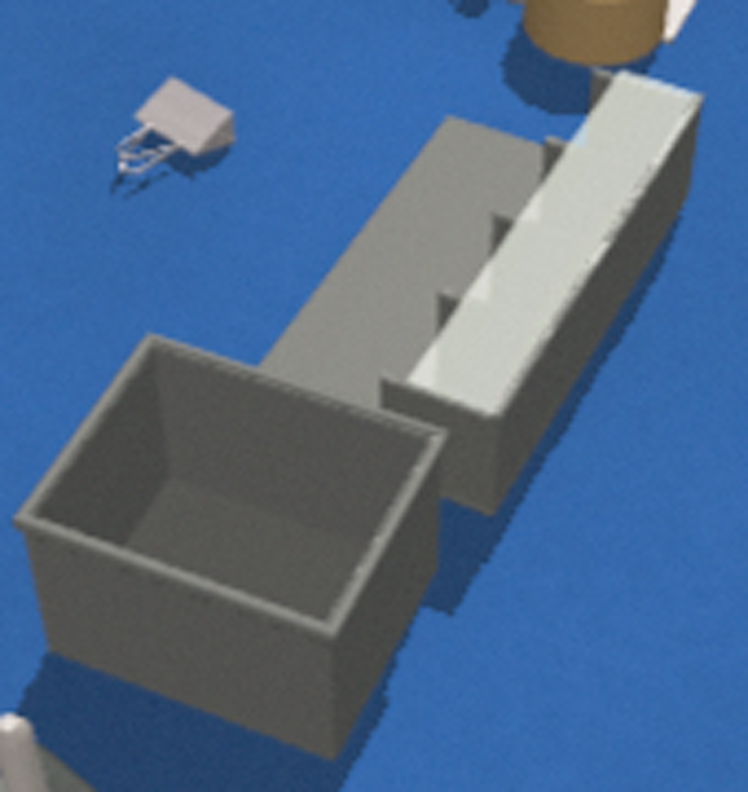

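```bash
cat > fit.py <<'E'
from h import *
from scipy.optimize import least_squares
def fit(name,obs,x0):
    # obs: list (img dict, (u,v), local pt)
    def res(p):
        r=[]
        for d in {id(o[0]):o[0] for o in obs}.values():
            o=[q for q in obs if q[0] is d]
            L=np.array([q[2] for q in o])/1000.; c,s=np.cos(p[2]),np.sin(p[2])
            W=np.c_[p[0]+c*L[:,0]-s*L[:,1],p[1]+s*L[:,0]+c*L[:,1],L[:,2]]
            r.append((proj(d,W)-np.array([q[1] for q in o])).ravel())
        return np.concatenate(r)
    f=least_squares(res,x0,loss='soft_l1')
    print(name,f.x.round(4),'deg',np.degrees(f.x[2]).round(2),'\n',f.fun.reshape(-1,2).round(1).tolist())
    return f.x
E
python3 - <<'E'
from fit import *
T=get_image('top');S=get_image('scene')
def t1(x,y): return ((x+.5)/5-.5+190,(y+.5)/5-.5+180)
def t2(x,y): return ((x+.5)/4-.5+320,(y+.5)/4-.5+170)
def s1(x,y): return ((x+.5)/4-.5+130,(y+.5)/4-.5+300)
def s2(x,y): return ((x+.5)/4.4-.5+240,(y+.5)/4.4-.5+150)
fit('rack',[(T,t2(355,70),(85,120,15)),(T,t2(717,137),(85,-120,15)),(T,t2(685,390),(-85,-120,15)),
 (S,s1(70,428),(-85,-120,15)),(S,s1(312,700),(85,-120,15)),(S,s1(722,285),(85,120,15)),(S,s1(483,85),(-85,120,15)),
 (T,t2(418,100),(52,88,77)),(T,t2(560,128),(52,0,77)),(T,t2(535,292),(-52,0,77)),(T,t2(678,321),(-52,-88,77)),
 (S,s1(303,213),(-52,0,77)),(S,s1(463,370),(52,0,77)),(S,s1(616,227),(52,88,77)),(S,s1(130,366),(-52,-88,77))],[.5,-.25,0])
fit('case',[(T,t1(52,137),(77,132.5,77)),(T,t1(600,105),(77,-132.5,77)),(T,t1(95,467),(-77,132.5,6)),(T,t1(617,437),(-77,-132.5,6)),
 (S,s2(448,117),(-77,132.5,6)),(S,s2(703,97),(77,132.5,77)),(S,s2(497,417),(77,-132.5,77)),(S,s2(490,515),(77,-132.5,0))],[.5,.2,0])
fit('bin',[(T,t2(22,127),(75,60,100)),(T,t2(227,104),(75,-60,100)),(T,t2(263,358),(-75,-60,100)),(T,t2(52,382),(-75,60,100)),
 (S,s2(150,335),(-75,60,100)),(S,s2(445,433),(75,60,100)),(S,s2(330,635),(75,-60,100)),(S,s2(15,520),(-75,-60,100))],[.5,0,0])
E
```

```text
rack [ 0.5313 -0.2408 -0.1993] deg -11.42 
 [[0.3, -0.9], [0.9, -0.4], [0.6, 0.4], [0.3, -0.4], [0.2, -0.7], [0.5, -0.5], [0.8, -0.9], [-1.9, -1.0], [-0.4, 2.4], [1.5, -0.4], [-1.5, -3.6], [-0.1, -0.1], [0.2, -0.6], [0.4, -1.6], [0.4, -1.9]]
case [0.4996 0.2462 0.0494] deg 2.83 
 [[0.3, 0.3], [-0.3, 0.9], [-0.1, 0.2], [0.1, 0.2], [0.2, -0.6], [0.2, 0.1], [0.3, 0.3], [0.4, 1.2]]
bin [0.5065 0.0094 0.1074] deg 6.15 
 [[1.0, 1.1], [-0.5, 1.3], [-0.8, -0.4], [1.0, -0.6], [0.2, 0.7], [-0.7, 0.5], [0.1, -0.5], [1.3, -0.4]]
```

```bash
cat >> h.py <<'E'
CASE=(.4996,.2462,.0494)
def case(x,y):
    c,s=np.cos(CASE[2]),np.sin(CASE[2]); return np.array([CASE[0]+(c*x-s*y)/1000,CASE[1]+(s*x+c*y)/1000])
def go(x,y,z,yaw=None):
    "shift in tool axes (mm) and twist (deg) to TCP xyz, tool-x yaw deg"
    s=sense(); M=R.from_rotvec(s['tool_rot']).as_matrix()
    d=M.T@(np.array([x,y,z])-s['ee_pos'])*1000
    cy=np.degrees(np.arctan2(M[1,0],M[0,0])); tw=0
    if yaw is not None:
        tw=-((yaw-cy+90)%180-90)
    print('shift',d.round(1),'twist',round(tw,1),'| now',s['ee_pos'].round(4),'yaw',round(cy,1),'w',round(s['width'],4),'t',round(s['clock'],2),'f',s['ft_force'].round(1),'q7',s['qpos'][6].round(2))
E
python3 - <<'E'
from h import *
T=get_image('top');S=get_image('scene')
t2=lambda x,y: ((x+.5)/4-.5+320,(y+.5)/4-.5+170)
s1=lambda x,y: ((x+.5)/4-.5+130,(y+.5)/4-.5+300)
P=np.array([[418,100],[560,128],[535,292],[678,321]]);Q=np.array([[616,227],[463,370],[303,213],[130,366]])
a=unproj(T,[t2(*p) for p in P],.077)[:,:2];b=unproj(S,[s1(*p) for p in Q],.077)[:,:2]
th=-.1993;c,s=np.cos(th),np.sin(th)
for i,l in enumerate([(52,88),(52,0),(-52,0),(-52,-88)]):
    print(a[i].round(4),b[i].round(4),(.5313+(c*l[0]-s*l[1])/1e3).round(4),(-.2408+(s*l[0]+c*l[1])/1e3).round(4))
print([case(-15,y).round(4) for y in(-97.5,-32.5,32.5,97.5)])
go(.464,-.2295,.15,-11.4)
E
```

```text
[ 0.5987 -0.1641] [ 0.6007 -0.1676] 0.5997 -0.1648
[ 0.5806 -0.2505] [ 0.5826 -0.252 ] 0.5823 -0.2511
[ 0.479  -0.2293] [ 0.4805 -0.2305] 0.4803 -0.2305
[ 0.4607 -0.3147] [ 0.4647 -0.3195] 0.4629 -0.3168
[array([0.4894, 0.1481]), array([0.4862, 0.213 ]), array([0.483 , 0.2779]), array([0.4798, 0.3428])]
shift [-268.7   72.6  375.6] twist -61.4 | now [ 0.1845 -0.5971  0.2226] yaw -72.8 w 0.0876 t 0.5 f [-0.8  0.2 -0.2] q7 -0.08
```

```bash
python3 - <<'E'
from h import *
go(.4803,-.2305,.15,-11.4)
E
```

```text
shift [-262.9   72.6  390.8] twist -61.4 | now [ 0.1845 -0.5971  0.2226] yaw -72.8 w 0.0876 t 0.5 f [-0.8  0.2 -0.2] q7 -0.08
```

drive_tool:
  deltas: [-26, 0, 39, -6, -53, 7, 78, -12, -79, 15, 117, -18, -105, 22, 156, -25, -131, 30, 195, -31, -158, 38, 234, -37, -184, 45, 274, -43, -210, 55, 313, -49, -237, 65, 352, -55, -263, 72, 391, -61]
  jaw: 82
  force: 40

```text
clock: 1.33
ee_pos: [0.4439, -0.2753, 0.1611]
tool_rot: [-1.565, 0.158, -0.159]
ft_force: [-0.8, 0.2, -0.3]
width: 0.0721
```

drive_tool:
  deltas: [0, 0, 0, 0, 0, 0, 0, 0, 0, 0, 0, 0]

```text
clock: 1.58
ee_pos: [0.4435, -0.2759, 0.1611]
tool_rot: [-1.566, 0.159, -0.159]
ft_force: [0.1, 0.5, -0.5]
width: 0.0718
```

```bash
python3 - <<'E'
from h import *
go(.4803,-.2305,.031,-11.4)
d=get_image('top');save('t3',d,(320,130,540,290),3.5)
print(sense()['qpos'].round(2))
E
```

```text
shift [ 26.8 130.1  52. ] twist -0.2 | now [ 0.4435 -0.2759  0.1611] yaw -11.6 w 0.0718 t 1.58 f [ 0.1  0.5 -0.5] q7 0.12
[ 0.78  0.33 -0.39  1.9   0.15  0.94  0.12]
```

View pics/t3.png

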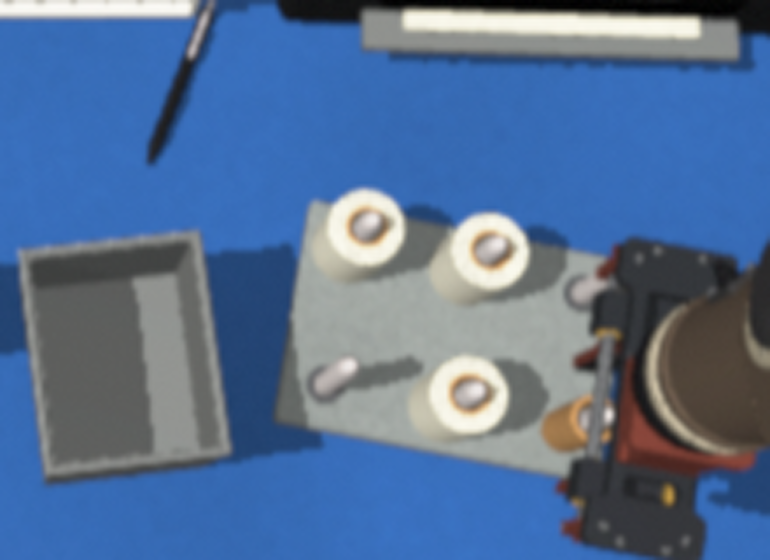

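drive_tool:
  deltas: [9, 4, 17, 0, 18, 8, 35, 0, 27, 12, 52, 0, 27, 12, 52, 0, 27, 12, 52, 0]

```text
clock: 2.05
ee_pos: [0.4796, -0.2323, 0.1492]
tool_rot: [-1.566, 0.162, -0.162]
ft_force: [-0.0, -1.2, -0.3]
width: 0.0718
```

```bash
python3 - <<'E'
from h import *
go(.4803,-.2305,.031,-11.4)
E
```

```text
shift [  0.3 118.2   2.1] twist -0.4 | now [ 0.4796 -0.2323  0.1492] yaw -11.8 w 0.0718 t 2.05 f [-0.  -1.2 -0.3] q7 -0.01
```

drive_tool:
  deltas: [0, 20, 2, 0, 0, 40, 2, 0, 0, 60, 2, 0, 0, 80, 2, 0, 0, 95, 2, 0, 0, 107, 2, 0, 0, 118, 2, 0, 0, 118, 2, 0, 0, 118, 2, 0]

```text
clock: 2.8
ee_pos: [0.4796, -0.2312, 0.0311]
tool_rot: [-1.567, 0.163, -0.162]
ft_force: [0.0, -0.5, 0.6]
width: 0.072
```

drive_tool:
  deltas: [0, 0, 0, 0, 0, 0, 0, 0, 0, 0, 0, 0, 0, 0, 0, 0, 0, 0, 0, 0, 0, 0, 0, 0]
  jaw: 40
  force: 40

```text
clock: 3.3
ee_pos: [0.48, -0.2314, 0.0319]
tool_rot: [-1.567, 0.162, -0.162]
ft_force: [-0.6, 0.0, 7.0]
width: 0.0543
```

Gripped at 54.3 mm. Lift.

drive_tool:
  deltas: [0, -8, 0, 0, 0, -22, 0, 0, 0, -38, 0, 0, 0, -54, 0, 0, 0, -70, 0, 0, 0, -86, 0, 0, 0, -100, 0, 0, 0, -112, 0, 0, 0, -120, 0, 0, 0, -120, 0, 0]

```text
clock: 4.13
ee_pos: [0.4809, -0.2314, 0.1538]
tool_rot: [-1.568, 0.16, -0.165]
ft_force: [1.2, -0.5, -2.1]
width: 0.0541
```

```bash
python3 - <<'E'
from h import *
p=case(-15,97.5);go(*p,.15,92.83)
p=case(-15,32.5);go(*p,.15,92.83)
E
```

```text
shift [-118.8    1.6  561.8] twist 75.3 | now [ 0.4809 -0.2314  0.1538] yaw -11.8 w 0.0541 t 4.13 f [ 1.2 -0.5 -2.1] q7 -0.01
shift [-102.3    1.9  498.9] twist 75.3 | now [ 0.4809 -0.2314  0.1538] yaw -11.8 w 0.0541 t 4.13 f [ 1.2 -0.5 -2.1] q7 -0.01
```

drive_tool:
  deltas: [-3, 0, 12, 2, -7, 0, 34, 5, -12, 0, 58, 9, -17, 0, 82, 13, -22, 0, 106, 17, -28, 0, 130, 21, -33, 0, 155, 25, -38, 0, 180, 29, -43, 0, 205, 33, -48, 0, 230, 37]

```text
clock: 4.97
ee_pos: [0.4804, 0.0048, 0.1523]
tool_rot: [-1.468, 0.666, -0.671]
ft_force: [0.6, -0.0, -0.9]
width: 0.0536
```

```bash
python3 - <<'E'
from h import *
p=case(-15,97.5);go(*p,.15,92.83)
E
```

```text
shift [-255.6    1.   221.2] twist 38.1 | now [0.4804 0.0048 0.1523] yaw -49.0 w 0.0536 t 4.97 f [ 0.6 -0.  -0.9] q7 -1.11
```

drive_tool:
  deltas: [-18, 0, 16, 3, -44, 0, 38, 7, -70, 0, 60, 11, -96, 0, 83, 15, -122, 0, 105, 19, -148, 0, 128, 23, -174, 0, 150, 27, -200, 0, 173, 31, -228, 0, 197, 35, -246, 0, 213, 38]

```text
clock: 5.8
ee_pos: [0.4785, 0.334, 0.1502]
tool_rot: [-1.235, 1.17, -1.174]
ft_force: [-0.6, 0.3, -1.1]
width: 0.054
```

drive_tool:
  deltas: [0, 0, 0, 0, 0, 0, 0, 0]

```text
clock: 5.97
ee_pos: [0.4768, 0.3359, 0.149]
tool_rot: [-1.238, 1.168, -1.17]
ft_force: [0.3, -0.4, -2.5]
width: 0.0542
```

```bash
python3 - <<'E'
from h import *
p=case(-15,97.5);go(*p,.024,92.83);print(sense()['qpos'].round(2))
save('t4',get_image('top'),(180,150,340,290),4.5)
save('s4',get_image('scene'),(230,80,480,330),3)
E
```

```text
shift [ -7.1 125.    3.6] twist 0.3 | now [0.4768 0.3359 0.149 ] yaw -86.8 w 0.0542 t 5.97 f [ 0.3 -0.4 -2.5] q7 -2.38
[-0.42  0.44 -0.36  1.76  0.19  0.98 -2.38]
```

View pics/t4.png

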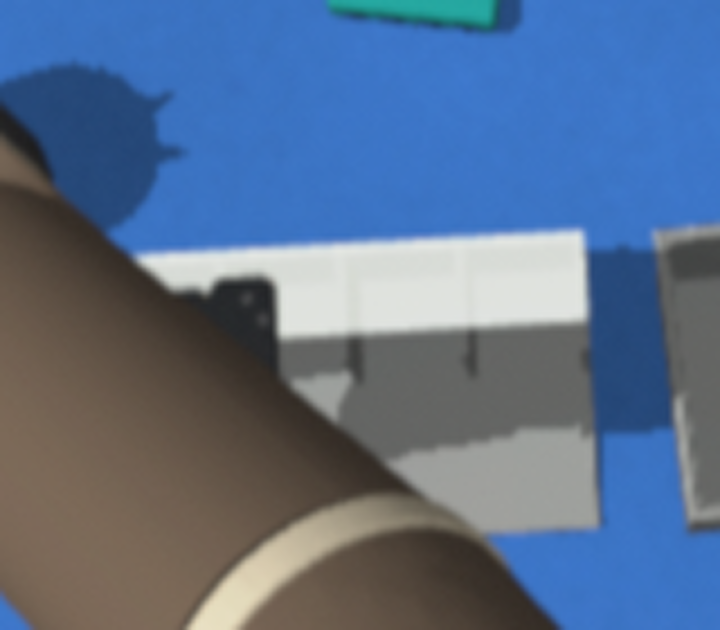

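View pics/s4.png

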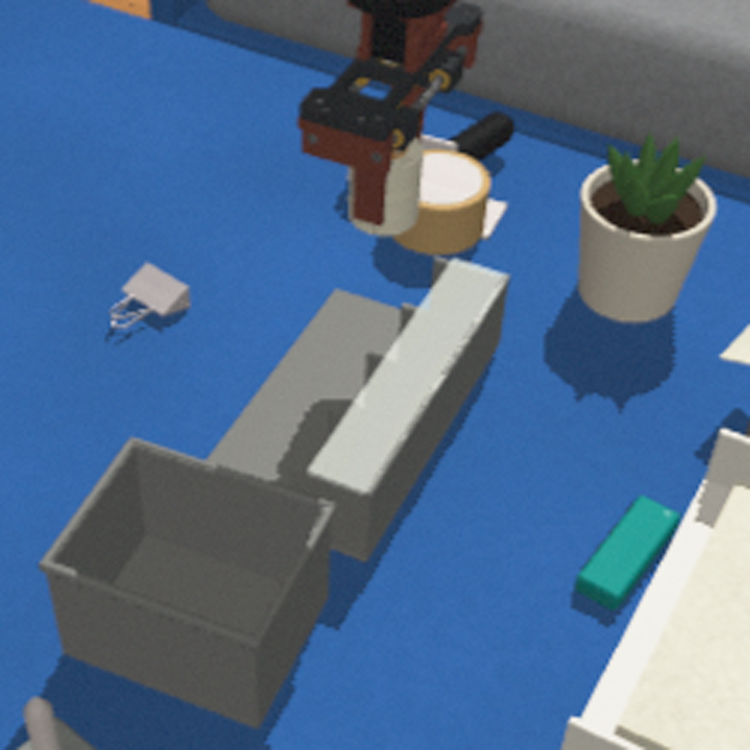

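drive_tool:
  deltas: [-7, 12, 4, 0, -7, 32, 4, 0, -7, 54, 4, 0, -7, 76, 4, 0, -7, 96, 4, 0, -7, 112, 4, 0, -7, 120, 4, 0, -7, 121, 4, 0, -7, 121, 4, 0]

```text
clock: 6.82
ee_pos: [0.4819, 0.3386, 0.0279]
tool_rot: [-1.238, 1.171, -1.175]
ft_force: [0.6, 0.2, -1.6]
width: 0.0541
```

```bash
python3 - <<'E'
from h import *
p=case(-15,97.5);go(*p,.0225,92.83)
E
```

```text
shift [-4.4  5.4 -1.9] twist 0.1 | now [0.4819 0.3386 0.0279] yaw -87.1 w 0.0541 t 6.82 f [ 0.6  0.2 -1.6] q7 -2.45
```

drive_tool:
  deltas: [-4.4, 1, -2, 0, -4.4, 2, -2, 0, -4.4, 3, -2, 0, -4.4, 4, -2, 0, -4.4, 4.5, -2, 0]

```text
clock: 7.23
ee_pos: [0.4799, 0.3429, 0.0237]
tool_rot: [-1.237, 1.17, -1.175]
ft_force: [-0.3, -0.7, -2.6]
width: 0.054
```

```bash
python3 - <<'E'
from h import *
p=case(-15,97.5);go(*p,.0225,92.83)
E
```

```text
shift [ 0.1  1.2 -0.1] twist 0.1 | now [0.4799 0.3429 0.0237] yaw -87.1 w 0.054 t 7.23 f [-0.3 -0.7 -2.6] q7 -2.46
```

drive_tool:
  deltas: [0, 0.8, 0, 0, 0, 1.5, 0, 0, 0, 2, 0, 0]

```text
clock: 7.48
ee_pos: [0.4802, 0.3429, 0.023]
tool_rot: [-1.237, 1.17, -1.175]
ft_force: [-4.0, -4.8, 15.9]
width: 0.0539
```

```bash
python3 - <<'E'
from h import *
p=case(-15,97.5);go(*p,.0225,92.83)
save('s5',get_image('scene'),(310,90,430,240),5)
E
```

```text
shift [ 0.1  0.5 -0.4] twist 0.1 | now [0.4802 0.3429 0.023 ] yaw -87.1 w 0.0539 t 7.48 f [-4.  -4.8 15.9] q7 -2.46
```

View pics/s5.png

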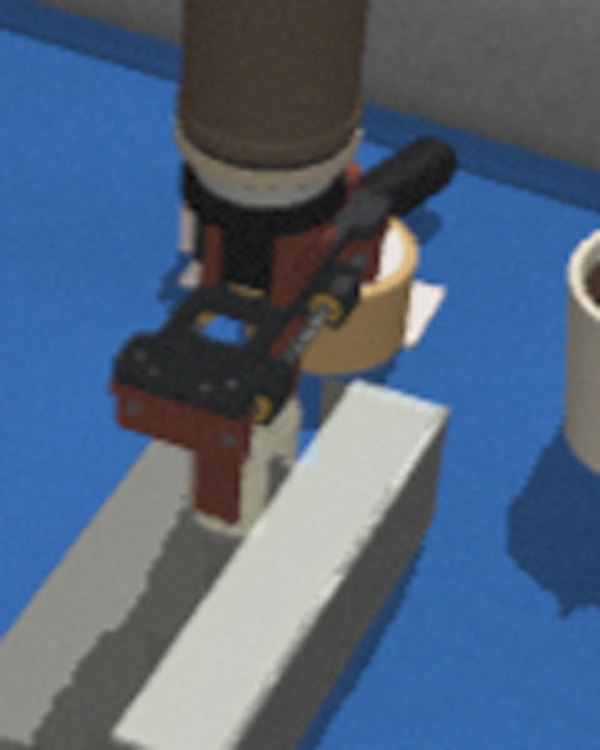

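drive_tool:
  deltas: [0, 0, 0, 0, 0, 0, 0, 0, 0, 0, 0, 0, 0, -8, 0, 0, 0, -25, 0, 0, 0, -45, 0, 0, 0, -62, 0, 0, 0, -66, 0, 0, 0, -66, 0, 0]
  jaw: 74

```text
clock: 8.28
ee_pos: [0.4809, 0.3439, 0.0905]
tool_rot: [-1.234, 1.169, -1.175]
ft_force: [0.4, -0.2, -0.7]
width: 0.0648
```

```bash
python3 - <<'E'
from h import *
p=case(-64,97.5);go(*p,.024,92.83)
save('s6',get_image('scene'),(310,90,430,240),5)
E
```

```text
shift [  0.7  66.4 -50.3] twist 0.1 | now [0.4809 0.3439 0.0905] yaw -87.1 w 0.0648 t 8.28 f [ 0.4 -0.2 -0.7] q7 -2.42
```

View pics/s6.png

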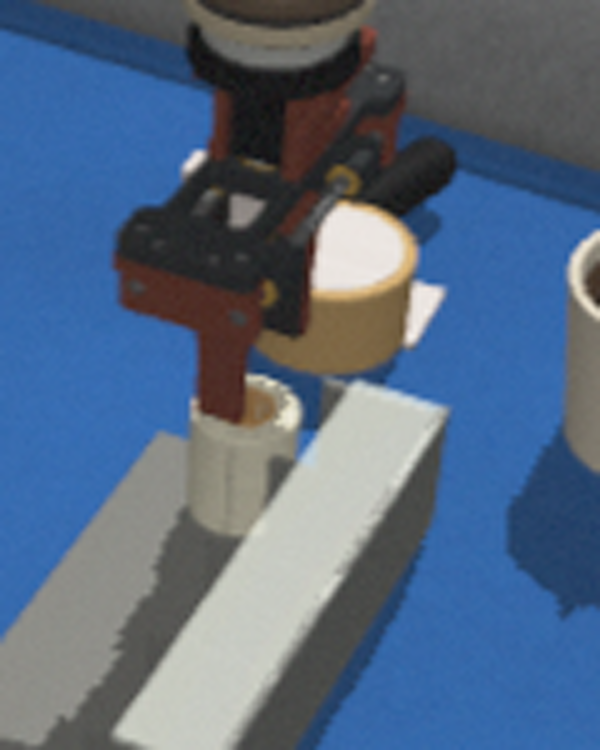

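Roll standing upright on the sill in front of bay 4. Now go behind it and push.

drive_tool:
  deltas: [1, -8, -15, 0, 1, -8, -35, 0, 1, -8, -51, 0, 1, -8, -52, 0, 1, 10, -52, 0, 1, 30, -52, 0, 1, 48, -52, 0, 1, 62, -52, 0, 1, 66, -52, 0, 1, 66, -52, 0]
  jaw: 18

```text
clock: 9.17
ee_pos: [0.428, 0.3385, 0.0214]
tool_rot: [-1.239, 1.171, -1.176]
ft_force: [0.4, -0.4, -0.3]
width: 0.0159
```

```bash
python3 - <<'E'
from h import *
p=case(9,97.5);go(*p,.024,92.83)
E
```

```text
shift [-1.7 -2.7 76. ] twist 0.0 | now [0.428  0.3385 0.0214] yaw -87.1 w 0.0159 t 9.17 f [ 0.4 -0.4 -0.3] q7 -2.53
```

drive_tool:
  deltas: [-1.7, -2, 6, 0, -1.7, -2, 14, 0, -1.7, -2, 21, 0, -1.7, -2, 28, 0, -1.7, -2, 35, 0, -1.7, -2, 42, 0, -1.7, -2, 49, 0, -1.7, -2, 56, 0, -1.7, -2, 62, 0, -1.7, -2, 66, 0]

```text
clock: 10.0
ee_pos: [0.4947, 0.3434, 0.0233]
tool_rot: [-1.239, 1.171, -1.176]
ft_force: [-1.8, 0.1, 1.5]
width: 0.0159
```

```bash
python3 - <<'E'
from h import *
p=case(9,97.5);go(*p,.024,92.83)
E
```

```text
shift [-0.1 -0.7  9.1] twist 0.0 | now [0.4947 0.3434 0.0233] yaw -87.1 w 0.0159 t 10.0 f [-1.8  0.1  1.5] q7 -2.44
```

drive_tool:
  deltas: [0, 0, 3, 0, 0, 0, 5, 0, 0, 0, 7, 0, 0, 0, 8.5, 0, 0, 0, 9.5, 0, 0, 0, 10.5, 0]

```text
clock: 10.5
ee_pos: [0.5036, 0.3439, 0.0232]
tool_rot: [-1.241, 1.172, -1.175]
ft_force: [-9.4, -2.0, 6.8]
width: 0.016
```

```bash
python3 - <<'E'
from h import *
p=case(9,97.5);go(*p,.024,92.83)
E
```

```text
shift [-0.1 -0.8  0.2] twist 0.1 | now [0.5036 0.3439 0.0232] yaw -87.1 w 0.016 t 10.5 f [-9.4 -2.   6.8] q7 -2.43
```

drive_tool:
  deltas: [0, 0, 1, 0, 0, 0, 2, 0]

```text
clock: 10.67
ee_pos: [0.5035, 0.3438, 0.0231]
tool_rot: [-1.245, 1.172, -1.174]
ft_force: [-11.0, -1.9, 9.2]
width: 0.0162
```

drive_tool:
  deltas: [0, 0, -10, 0, 0, 0, -30, 0, 0, 0, -55, 0, 0, 0, -70, 0, 0, -20, -70, 0, 0, -50, -70, 0, 0, -85, -70, 0, 0, -120, -70, 0, 0, -127, -70, 0, 0, -127, -70, 0]

```text
clock: 11.5
ee_pos: [0.436, 0.3426, 0.1536]
tool_rot: [-1.238, 1.17, -1.174]
ft_force: [0.1, 0.1, 0.5]
width: 0.0158
```

```bash
python3 - <<'E'
from h import *
go(.4629+.1194,-.2511,.15,-11.4)
save('s7',get_image('scene'),(130,80,450,480),2)
E
```

```text
shift [600.4   6.6 115.8] twist -75.7 | now [0.436  0.3426 0.1536] yaw -87.1 w 0.0158 t 11.5 f [0.1 0.1 0.5] q7 -2.44
```

View pics/s7.png

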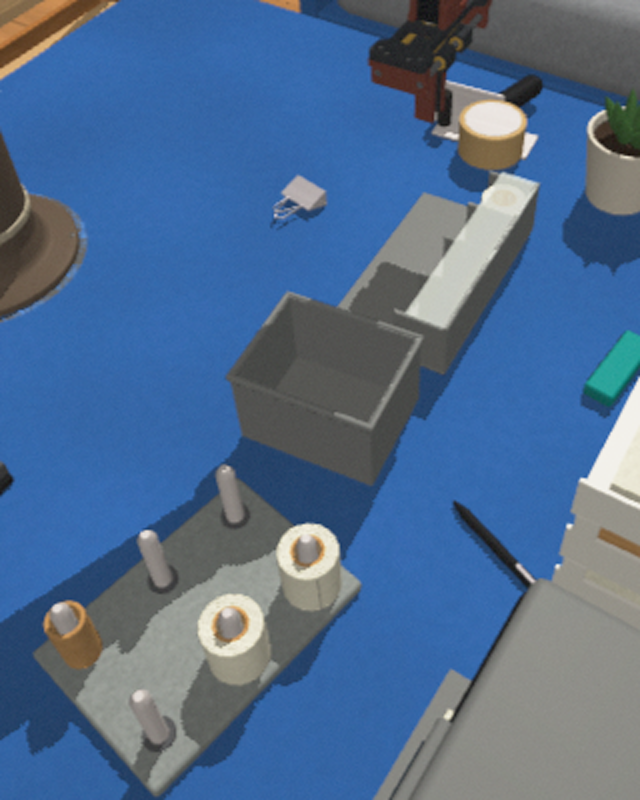

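drive_tool:
  deltas: [20, 0, 4, -4, 54, 0, 10, -11, 88, 0, 17, -18, 122, 0, 24, -25, 156, 0, 30, -32, 190, 0, 37, -39, 224, 0, 43, -46, 258, 0, 50, -53, 292, 0, 56, -60, 326, 0, 63, -66]
  jaw: 82

```text
clock: 12.38
ee_pos: [0.5135, 0.0177, 0.1516]
tool_rot: [-1.561, 0.288, -0.279]
ft_force: [0.3, 0.8, -0.2]
width: 0.0718
```

```bash
python3 - <<'E'
from h import *
go(.5823,-.2511,.15,-11.4)
E
```

```text
shift [ 159.3    3.1 -227.1] twist -9.3 | now [0.5135 0.0177 0.1516] yaw -20.7 w 0.0718 t 12.38 f [ 0.3  0.8 -0.2] q7 -0.7
```

drive_tool:
  deltas: [19, 0, -27, -3, 38, 1, -54, -6, 57, 1, -81, -9, 76, 2, -108, -9, 95, 2, -135, -9, 114, 3, -162, -9, 133, 3, -190, -9, 150, 3, -213, -9, 159, 3, -227, -9, 159, 3, -227, -9]

```text
clock: 13.22
ee_pos: [0.5808, -0.2552, 0.1476]
tool_rot: [-1.574, 0.172, -0.157]
ft_force: [-0.4, -0.1, 0.7]
width: 0.0721
```

drive_tool:
  deltas: [0, 0, 0, 0]

```text
clock: 13.3
ee_pos: [0.5805, -0.2539, 0.1462]
tool_rot: [-1.572, 0.173, -0.156]
ft_force: [0.6, 0.4, 0.4]
width: 0.0722
```

```bash
python3 - <<'E'
from h import *
go(.5823,-.2511,.031,-11.4)
save('s8',get_image('scene'),(130,240,330,480),3)
E
```

```text
shift [  2.3 115.2   4.1] twist -0.6 | now [ 0.5805 -0.2539  0.1462] yaw -12.0 w 0.0722 t 13.3 f [0.6 0.4 0.4] q7 -0.09
```

View pics/s8.png

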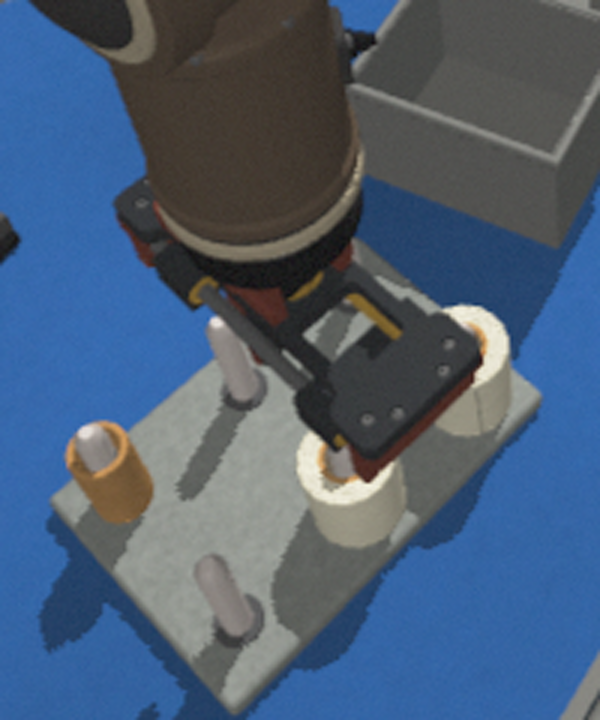

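drive_tool:
  deltas: [2, 6, 4, 0, 2, 20, 4, 0, 2, 40, 4, 0, 2, 60, 4, 0, 2, 80, 4, 0, 2, 97, 4, 0, 2, 109, 4, 0, 2, 115, 4, 0, 2, 115, 4, 0, 2, 115, 4, 0]

```text
clock: 14.18
ee_pos: [0.5816, -0.2508, 0.0311]
tool_rot: [-1.572, 0.173, -0.155]
ft_force: [-0.0, 0.7, 0.2]
width: 0.072
```

drive_tool:
  deltas: [0, 0, 0, 0, 0, 0, 0, 0, 0, 0, 0, 0, 0, 0, 0, 0, 0, 0, 0, 0, 0, 0, 0, 0]
  jaw: 40
  force: 40

```text
clock: 14.68
ee_pos: [0.5821, -0.2509, 0.0321]
tool_rot: [-1.573, 0.172, -0.156]
ft_force: [-1.8, -0.1, 6.4]
width: 0.054
```

drive_tool:
  deltas: [0, -8, 0, 0, 0, -22, 0, 0, 0, -38, 0, 0, 0, -54, 0, 0, 0, -70, 0, 0, 0, -86, 0, 0, 0, -100, 0, 0, 0, -112, 0, 0, 0, -120, 0, 0, 0, -120, 0, 0]

```text
clock: 15.52
ee_pos: [0.5844, -0.2504, 0.1545]
tool_rot: [-1.573, 0.17, -0.158]
ft_force: [0.1, 0.5, -1.8]
width: 0.0534
```

```bash
python3 - <<'E'
from h import *
p=case(-15,32.5);go(*p,.15,92.83)
E
```

```text
shift [-208.5    1.   495.9] twist 75.2 | now [ 0.5844 -0.2504  0.1545] yaw -11.9 w 0.0534 t 15.52 f [ 0.1  0.5 -1.8] q7 -0.09
```

drive_tool:
  deltas: [-5, 0, 12, 2, -14, 0, 34, 5, -24, 0, 57, 9, -34, 0, 81, 13, -44, 0, 105, 17, -54, 0, 129, 21, -64, 0, 153, 25, -74, 0, 177, 29, -84, 0, 201, 33, -94, 0, 224, 37]

```text
clock: 16.35
ee_pos: [0.538, -0.0104, 0.1523]
tool_rot: [-1.476, 0.675, -0.667]
ft_force: [0.6, 1.0, -1.5]
width: 0.0536
```

```bash
python3 - <<'E'
from h import *
p=case(-15,32.5);go(*p,.15,92.83)
E
```

```text
shift [-254.     0.5  147.1] twist 38.0 | now [ 0.538  -0.0104  0.1523] yaw -49.1 w 0.0536 t 16.35 f [ 0.6  1.  -1.5] q7 -1.09
```

drive_tool:
  deltas: [-18, 0, 10, 3, -44, 0, 25, 7, -70, 0, 40, 11, -96, 0, 56, 15, -122, 0, 71, 19, -148, 0, 86, 23, -174, 0, 101, 27, -200, 0, 116, 31, -228, 0, 132, 35, -248, 0, 143, 38]

```text
clock: 17.18
ee_pos: [0.4824, 0.2736, 0.15]
tool_rot: [-1.245, 1.178, -1.174]
ft_force: [-0.5, -0.0, -1.7]
width: 0.0539
```

drive_tool:
  deltas: [0, 0, 0, 0, 0, 0, 0, 0]

```text
clock: 17.35
ee_pos: [0.481, 0.2753, 0.1493]
tool_rot: [-1.247, 1.176, -1.17]
ft_force: [-0.4, -1.2, -2.6]
width: 0.0536
```

```bash
python3 - <<'E'
from h import *
p=case(-15,32.5);go(*p,.026,92.83)
save('s9',get_image('scene'),(130,80,450,480),2)
E
```

```text
shift [ -3.3 123.2   3.6] twist 0.2 | now [0.481  0.2753 0.1493] yaw -87.0 w 0.0536 t 17.35 f [-0.4 -1.2 -2.6] q7 -2.27
```

View pics/s9.png

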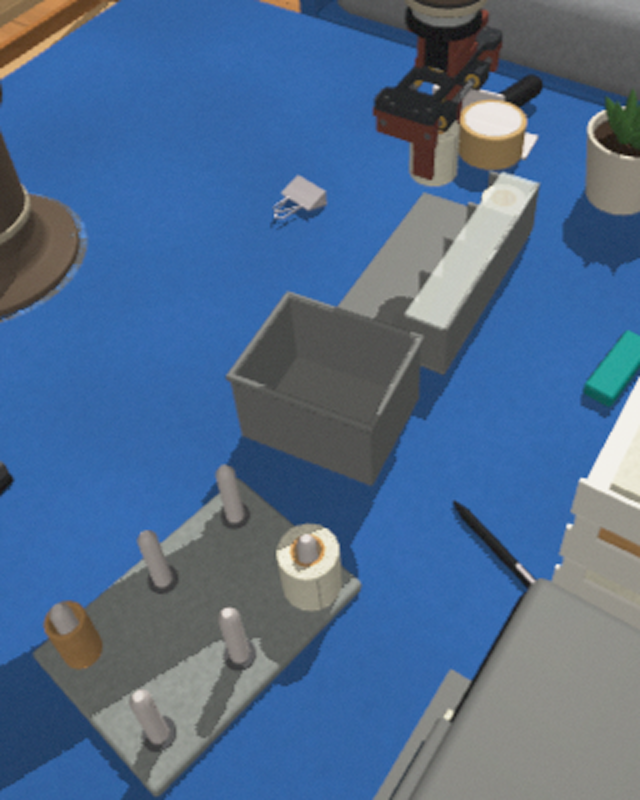

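Roll held over bay 3, everything else in place. Lower.

drive_tool:
  deltas: [-3, 12, 4, 0, -3, 32, 4, 0, -3, 54, 4, 0, -3, 76, 4, 0, -3, 96, 4, 0, -3, 112, 4, 0, -3, 120, 4, 0, -3, 122, 4, 0, -3, 122, 4, 0]

```text
clock: 18.15
ee_pos: [0.4844, 0.2746, 0.0266]
tool_rot: [-1.248, 1.177, -1.173]
ft_force: [-0.4, -0.3, -1.8]
width: 0.054
```

```bash
python3 - <<'E'
from h import *
p=case(-15,32.5);go(*p,.0225,92.83)
E
```

```text
shift [-3.4  4.1 -1.2] twist 0.0 | now [0.4844 0.2746 0.0266] yaw -87.2 w 0.054 t 18.15 f [-0.4 -0.3 -1.8] q7 -2.34
```

drive_tool:
  deltas: [-3.4, 1, -1, 0, -3.4, 2, -1, 0, -3.4, 2.8, -1, 0, -3.4, 3.5, -1, 0, -3.4, 4.1, -1, 0]

```text
clock: 18.57
ee_pos: [0.4836, 0.2782, 0.0233]
tool_rot: [-1.247, 1.177, -1.173]
ft_force: [-2.1, -1.6, 11.0]
width: 0.0533
```

```bash
python3 - <<'E'
from h import *
p=case(-15,32.5);go(*p,.0225,92.83)
E
```

```text
shift [ 0.2  0.8 -0.6] twist 0.0 | now [0.4836 0.2782 0.0233] yaw -87.1 w 0.0533 t 18.57 f [-2.1 -1.6 11. ] q7 -2.34
```

Contact. Release, rise, look.

drive_tool:
  deltas: [0, 0, 0, 0, 0, 0, 0, 0, 0, 0, 0, 0, 0, -8, 0, 0, 0, -25, 0, 0, 0, -45, 0, 0, 0, -62, 0, 0, 0, -66, 0, 0, 0, -66, 0, 0]
  jaw: 74

```text
clock: 19.32
ee_pos: [0.4852, 0.2793, 0.0908]
tool_rot: [-1.244, 1.176, -1.174]
ft_force: [-0.4, 0.0, -0.4]
width: 0.0649
```

```bash
python3 - <<'E'
from h import *
p=case(-64,32.5);go(*p,.024,92.83)
save('s10',get_image('scene'),(290,90,430,280),4)
E
```

```text
shift [  0.8  67.3 -50.7] twist 0.0 | now [0.4852 0.2793 0.0908] yaw -87.2 w 0.0649 t 19.32 f [-0.4  0.  -0.4] q7 -2.31
```

View pics/s10.png

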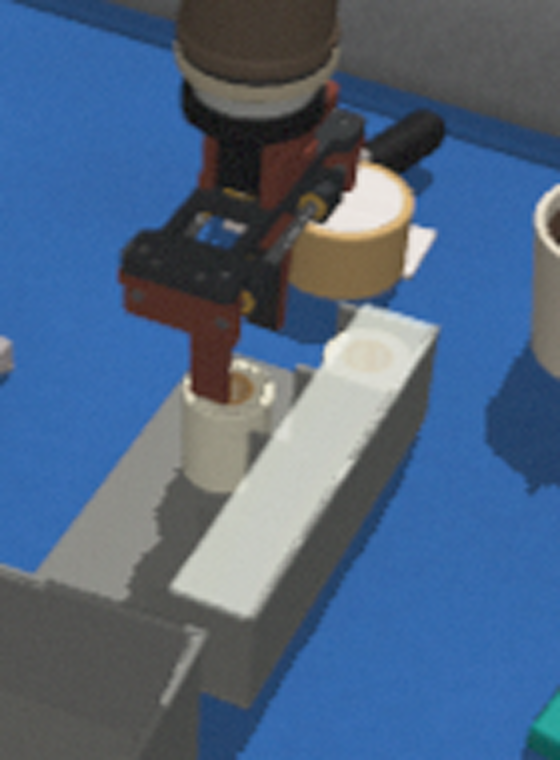

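Upright in front of bay 3; roll 1 sits in bay 4 against the back.

drive_tool:
  deltas: [2, -8, -15, 0, 2, -8, -35, 0, 2, -8, -51, 0, 2, -8, -52, 0, 2, 10, -52, 0, 2, 30, -52, 0, 2, 48, -52, 0, 2, 60, -52, 0, 2, 64, -52, 0, 2, 64, -52, 0]
  jaw: 18

```text
clock: 20.2
ee_pos: [0.4315, 0.273, 0.0246]
tool_rot: [-1.249, 1.177, -1.173]
ft_force: [-0.0, -0.3, 1.0]
width: 0.0159
```

```bash
python3 - <<'E'
from h import *
p=case(9,32.5);go(*p,.024,92.83)
E
```

```text
shift [-2.4 -0.4 75.7] twist 0.0 | now [0.4315 0.273  0.0246] yaw -87.2 w 0.0159 t 20.2 f [-0.  -0.3  1. ] q7 -2.4
```

drive_tool:
  deltas: [-2.4, 0, 6, 0, -2.4, 0, 14, 0, -2.4, 0, 21, 0, -2.4, 0, 28, 0, -2.4, 0, 35, 0, -2.4, 0, 42, 0, -2.4, 0, 49, 0, -2.4, 0, 56, 0, -2.4, 0, 62, 0, -2.4, 0, 66, 0]

```text
clock: 21.03
ee_pos: [0.4982, 0.2787, 0.0237]
tool_rot: [-1.248, 1.178, -1.174]
ft_force: [-1.8, -0.5, 2.5]
width: 0.0157
```

drive_tool:
  deltas: [0, 0, 3, 0, 0, 0, 5, 0, 0, 0, 7, 0, 0, 0, 8.5, 0, 0, 0, 9.5, 0, 0, 0, 10.5, 0]

```text
clock: 21.53
ee_pos: [0.5067, 0.2791, 0.0234]
tool_rot: [-1.252, 1.179, -1.172]
ft_force: [-9.8, -2.1, 7.9]
width: 0.0159
```

```bash
python3 - <<'E'
from h import *
p=case(9,32.5);go(*p,.024,92.83)
E
```

```text
shift [-0.  -0.6  0.3] twist 0.0 | now [0.5067 0.2791 0.0234] yaw -87.1 w 0.0159 t 21.53 f [-9.8 -2.1  7.9] q7 -2.32
```

Home, same contact as before. Back out and go for roll 3.

drive_tool:
  deltas: [0, 0, 1.5, 0, 0, 0, -10, 0, 0, 0, -30, 0, 0, 0, -55, 0, 0, -10, -70, 0, 0, -30, -70, 0, 0, -60, -70, 0, 0, -95, -70, 0, 0, -127, -70, 0, 0, -127, -70, 0]

```text
clock: 22.37
ee_pos: [0.4419, 0.2793, 0.1577]
tool_rot: [-1.242, 1.175, -1.173]
ft_force: [0.8, 1.0, 0.1]
width: 0.0158
```

```bash
python3 - <<'E'
from h import *
go(.5997,-.1648,.15,-11.4)
save('s11',get_image('scene'),(130,80,450,480),2)
E
```

```text
shift [451.4   9.1 135.5] twist -75.7 | now [0.4419 0.2793 0.1577] yaw -87.1 w 0.0158 t 22.37 f [0.8 1.  0.1] q7 -2.31
```

View pics/s11.png

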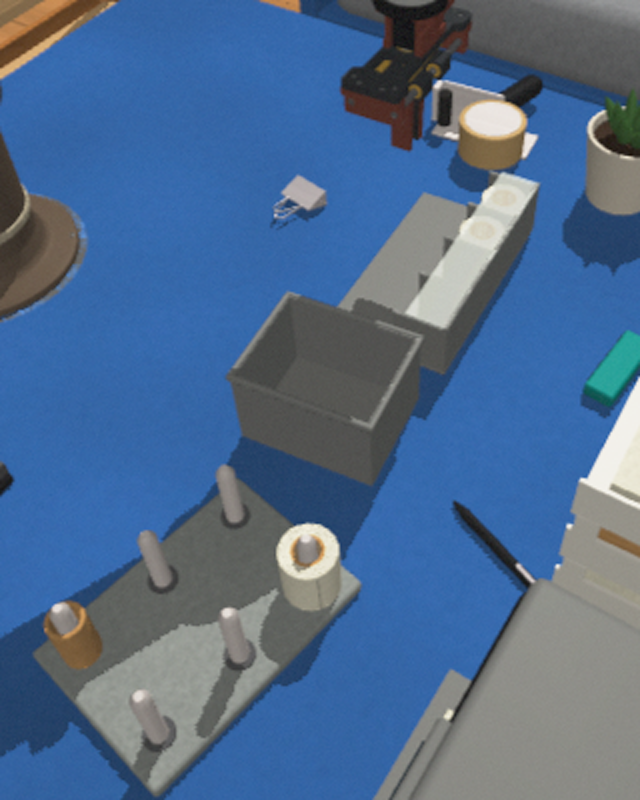

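drive_tool:
  deltas: [16, 0, 5, -4, 46, 0, 14, -11, 78, 0, 24, -18, 110, 0, 33, -25, 142, 0, 43, -32, 174, 0, 52, -39, 206, 0, 62, -46, 238, 0, 71, -53, 270, 0, 81, -60, 302, 0, 91, -66]
  jaw: 82

```text
clock: 23.25
ee_pos: [0.5467, -0.0207, 0.155]
tool_rot: [-1.561, 0.292, -0.278]
ft_force: [1.4, 0.2, -0.1]
width: 0.0717
```

```bash
python3 - <<'E'
from h import *
go(.5997,-.1648,.15,-11.4)
E
```

```text
shift [ 100.7    5.5 -115.9] twist -9.4 | now [ 0.5467 -0.0207  0.155 ] yaw -20.8 w 0.0717 t 23.25 f [ 1.4  0.2 -0.1] q7 -0.61
```

drive_tool:
  deltas: [20, 1, -23, -3, 40, 2, -46, -6, 60, 3, -69, -9, 80, 5, -92, -9, 95, 5, -110, -9, 101, 5, -116, -9, 101, 5, -116, -9, 101, 5, -116, -9]

```text
clock: 23.92
ee_pos: [0.5994, -0.1638, 0.1495]
tool_rot: [-1.572, 0.17, -0.153]
ft_force: [-0.4, -0.1, 0.6]
width: 0.072
```

```bash
python3 - <<'E'
from h import *
go(.5997,-.1648,.031,-11.4)
save('s12',get_image('scene'),(130,240,330,480),3)
E
```

```text
shift [1.600e+00 1.185e+02 1.000e-01] twist -0.4 | now [ 0.5994 -0.1638  0.1495] yaw -11.8 w 0.072 t 23.92 f [-0.4 -0.1  0.6] q7 -0.23
```

View pics/s12.png

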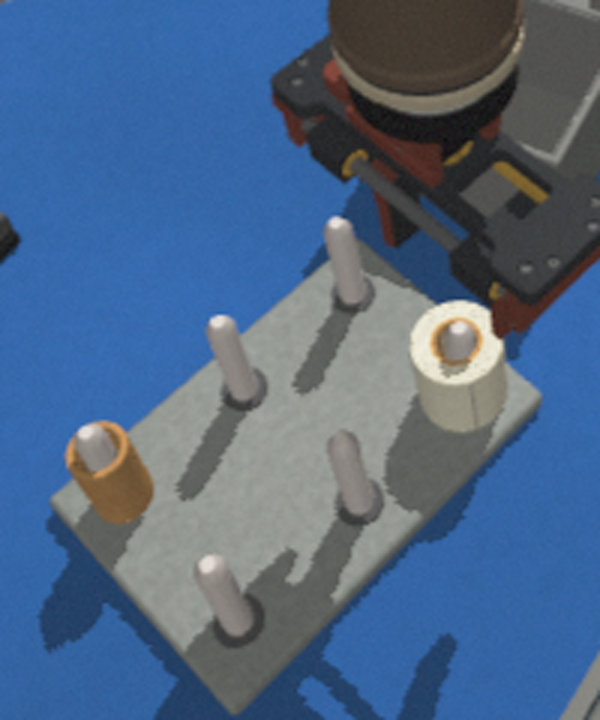

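drive_tool:
  deltas: [1.6, 6, 0, 0, 1.6, 20, 0, 0, 1.6, 40, 0, 0, 1.6, 60, 0, 0, 1.6, 80, 0, 0, 1.6, 99, 0, 0, 1.6, 112, 0, 0, 1.6, 118, 0, 0, 1.6, 118, 0, 0, 1.6, 118, 0, 0]

```text
clock: 24.8
ee_pos: [0.6001, -0.1633, 0.0323]
tool_rot: [-1.572, 0.168, -0.152]
ft_force: [-0.2, -0.6, -0.6]
width: 0.0722
```

drive_tool:
  deltas: [0, 0, 0, 0, 0, 0, 0, 0, 0, 0, 0, 0, 0, 0, 0, 0, 0, 0, 0, 0, 0, 0, 0, 0]
  jaw: 40
  force: 40

```text
clock: 25.3
ee_pos: [0.6005, -0.1633, 0.0333]
tool_rot: [-1.572, 0.167, -0.153]
ft_force: [-2.7, 0.5, 6.4]
width: 0.0536
```

drive_tool:
  deltas: [0, -8, 0, 0, 0, -22, 0, 0, 0, -38, 0, 0, 0, -54, 0, 0, 0, -70, 0, 0, 0, -86, 0, 0, 0, -100, 0, 0, 0, -112, 0, 0, 0, -120, 0, 0, 0, -120, 0, 0]

```text
clock: 26.13
ee_pos: [0.6027, -0.1627, 0.1557]
tool_rot: [-1.573, 0.165, -0.155]
ft_force: [0.8, -0.9, -1.4]
width: 0.0535
```

```bash
python3 - <<'E'
from h import *
p=case(-15,-32.5);go(*p,.15,92.83)
save('s13',get_image('scene'),(130,240,330,480),3)
E
```

```text
shift [-190.     3.8  344.5] twist 75.5 | now [ 0.6027 -0.1627  0.1557] yaw -11.7 w 0.0535 t 26.13 f [ 0.8 -0.9 -1.4] q7 -0.23
```

View pics/s13.png

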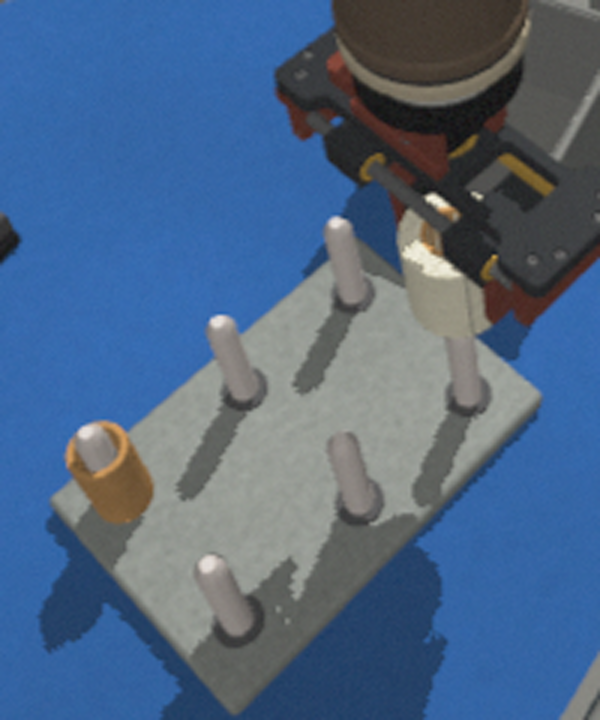

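drive_tool:
  deltas: [-5, 0, 9, 2, -14, 0, 27, 6, -25, 0, 46, 10, -36, 0, 66, 14, -47, 0, 86, 18, -58, 0, 106, 23, -69, 0, 126, 28, -80, 0, 146, 32, -91, 0, 166, 36, -102, 0, 186, 40]

```text
clock: 27.02
ee_pos: [0.5387, 0.041, 0.1525]
tool_rot: [-1.464, 0.712, -0.703]
ft_force: [0.3, -0.2, -1.9]
width: 0.0539
```

```bash
python3 - <<'E'
from h import *
p=case(-15,-32.5);go(*p,.15,92.83)
E
```

```text
shift [-167.7    1.8   65. ] twist 35.3 | now [0.5387 0.041  0.1525] yaw -51.9 w 0.0539 t 27.02 f [ 0.3 -0.2 -1.9] q7 -1.22
```

drive_tool:
  deltas: [-15, 0, 6, 4, -34, 0, 13, 8, -54, 0, 21, 13, -76, 0, 29, 18, -98, 0, 38, 22, -120, 0, 46, 26, -140, 0, 54, 30, -156, 0, 61, 34, -164, 0, 64, 35, -164, 0, 64, 35]

```text
clock: 27.85
ee_pos: [0.4863, 0.2118, 0.151]
tool_rot: [-1.249, 1.172, -1.166]
ft_force: [-0.2, -0.3, -1.1]
width: 0.0535
```

drive_tool:
  deltas: [0, 0, 0, 0]

```text
clock: 27.93
ee_pos: [0.4861, 0.2114, 0.1503]
tool_rot: [-1.251, 1.171, -1.165]
ft_force: [0.6, -0.2, -0.4]
width: 0.0538
```

```bash
python3 - <<'E'
from h import *
p=case(-15,-32.5);go(*p,.026,92.83)
save('s14',get_image('scene'),(230,80,480,330),3)
E
```

```text
shift [ -2.4 124.3   1.8] twist 0.6 | now [0.4861 0.2114 0.1503] yaw -86.6 w 0.0538 t 27.93 f [ 0.6 -0.2 -0.4] q7 -2.13
```

View pics/s14.png

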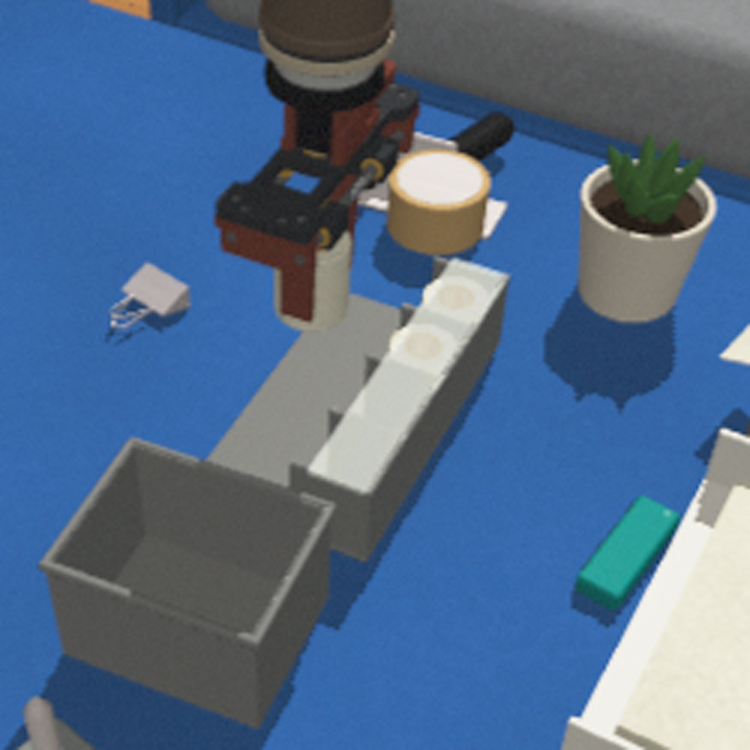

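drive_tool:
  deltas: [-3, 12, 2, 0, -3, 32, 2, 0, -3, 54, 2, 0, -3, 76, 2, 0, -3, 96, 2, 0, -3, 112, 2, 0, -3, 119, 2, 0, -3, 122, 2, 0, -3, 122, 2, 0]

```text
clock: 28.73
ee_pos: [0.486, 0.2131, 0.0275]
tool_rot: [-1.252, 1.173, -1.165]
ft_force: [0.9, -0.9, -0.8]
width: 0.0541
```

```bash
python3 - <<'E'
from h import *
p=case(-15,-32.5);go(*p,.024,92.83)
E
```

```text
shift [0.1 3.5 0.3] twist 0.5 | now [0.486  0.2131 0.0275] yaw -86.6 w 0.0541 t 28.73 f [ 0.9 -0.9 -0.8] q7 -2.21
```

drive_tool:
  deltas: [0, 0.8, 0, 0.5, 0, 1.6, 0, 0.5, 0, 2.4, 0, 0.5, 0, 3.2, 0, 0.5, 0, 3.9, 0, 0.5]

```text
clock: 29.15
ee_pos: [0.4864, 0.2132, 0.0244]
tool_rot: [-1.247, 1.178, -1.171]
ft_force: [-3.5, -2.7, 14.5]
width: 0.054
```

```bash
python3 - <<'E'
from h import *
p=case(-15,-32.5);go(*p,.024,92.83)
E
```

```text
shift [ 0.2  0.4 -0.1] twist 0.0 | now [0.4864 0.2132 0.0244] yaw -87.1 w 0.054 t 29.15 f [-3.5 -2.7 14.5] q7 -2.22
```

drive_tool:
  deltas: [0, 0, 0, 0, 0, 0, 0, 0, 0, 0, 0, 0, 0, -8, 0, 0, 0, -25, 0, 0, 0, -45, 0, 0, 0, -62, 0, 0, 0, -66, 0, 0, 0, -66, 0, 0]
  jaw: 74

```text
clock: 29.9
ee_pos: [0.4881, 0.2141, 0.0919]
tool_rot: [-1.244, 1.177, -1.172]
ft_force: [0.1, 0.9, 0.0]
width: 0.065
```

```bash
python3 - <<'E'
from h import *
p=case(-64,-32.5);go(*p,.024,92.83)
save('s15',get_image('scene'),(290,90,430,280),4)
E
```

```text
shift [  0.6  68.4 -50.3] twist 0.0 | now [0.4881 0.2141 0.0919] yaw -87.1 w 0.065 t 29.9 f [0.1 0.9 0. ] q7 -2.18
```

View pics/s15.png

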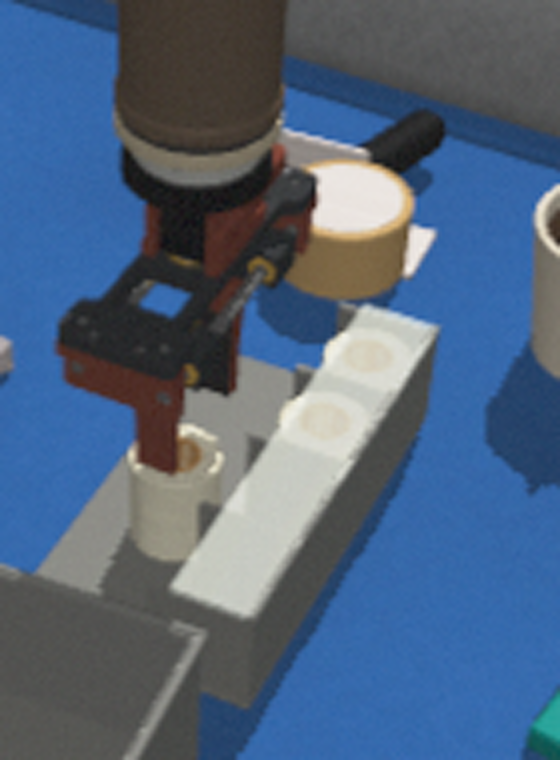

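drive_tool:
  deltas: [2, -8, -15, 0, 2, -8, -35, 0, 2, -8, -51, 0, 2, -8, -52, 0, 2, 10, -52, 0, 2, 30, -52, 0, 2, 48, -52, 0, 2, 60, -52, 0, 2, 65, -52, 0, 2, 65, -52, 0]
  jaw: 18

```text
clock: 30.78
ee_pos: [0.4341, 0.2081, 0.0247]
tool_rot: [-1.249, 1.179, -1.171]
ft_force: [-0.6, -0.7, 0.6]
width: 0.0159
```

```bash
python3 - <<'E'
from h import *
p=case(9,-32.5);go(*p,.024,92.83)
E
```

```text
shift [-2.3 -0.5 76.3] twist 0.0 | now [0.4341 0.2081 0.0247] yaw -87.1 w 0.0159 t 30.78 f [-0.6 -0.7  0.6] q7 -2.27
```

drive_tool:
  deltas: [-2.3, 0, 6, 0, -2.3, 0, 14, 0, -2.3, 0, 21, 0, -2.3, 0, 28, 0, -2.3, 0, 35, 0, -2.3, 0, 42, 0, -2.3, 0, 49, 0, -2.3, 0, 56, 0, -2.3, 0, 62, 0, -2.3, 0, 66, 0]

```text
clock: 31.62
ee_pos: [0.5008, 0.2137, 0.0237]
tool_rot: [-1.249, 1.179, -1.172]
ft_force: [-0.7, 1.3, 0.8]
width: 0.0159
```

drive_tool:
  deltas: [0, 0, 3, 0, 0, 0, 5, 0, 0, 0, 7, 0, 0, 0, 8.5, 0, 0, 0, 9.5, 0, 0, 0, 11, 0]

```text
clock: 32.12
ee_pos: [0.51, 0.2142, 0.0233]
tool_rot: [-1.252, 1.181, -1.17]
ft_force: [-10.5, -1.2, 8.2]
width: 0.016
```

```bash
python3 - <<'E'
from h import *
p=case(9,-32.5);go(*p,.024,92.83)
E
```

```text
shift [-0.  -0.7  0.2] twist 0.0 | now [0.51   0.2142 0.0233] yaw -87.1 w 0.016 t 32.12 f [-10.5  -1.2   8.2] q7 -2.2
```

drive_tool:
  deltas: [0, 0, 1.5, 0, 0, 0, -10, 0, 0, 0, -30, 0, 0, 0, -55, 0, 0, -10, -70, 0, 0, -30, -70, 0, 0, -60, -70, 0, 0, -95, -70, 0, 0, -127, -70, 0, 0, -127, -70, 0]

```text
clock: 32.95
ee_pos: [0.4455, 0.2138, 0.1575]
tool_rot: [-1.242, 1.176, -1.172]
ft_force: [1.4, 0.6, -0.1]
width: 0.0159
```

```bash
python3 - <<'E'
from h import *
go(.4629,-.3168,.155,-11.4)
save('s16',get_image('scene'),(130,80,450,480),2)
E
```

```text
shift [530.8   5.1  -9.3] twist -75.7 | now [0.4455 0.2138 0.1575] yaw -87.1 w 0.0159 t 32.95 f [ 1.4  0.6 -0.1] q7 -2.18
```

View pics/s16.png

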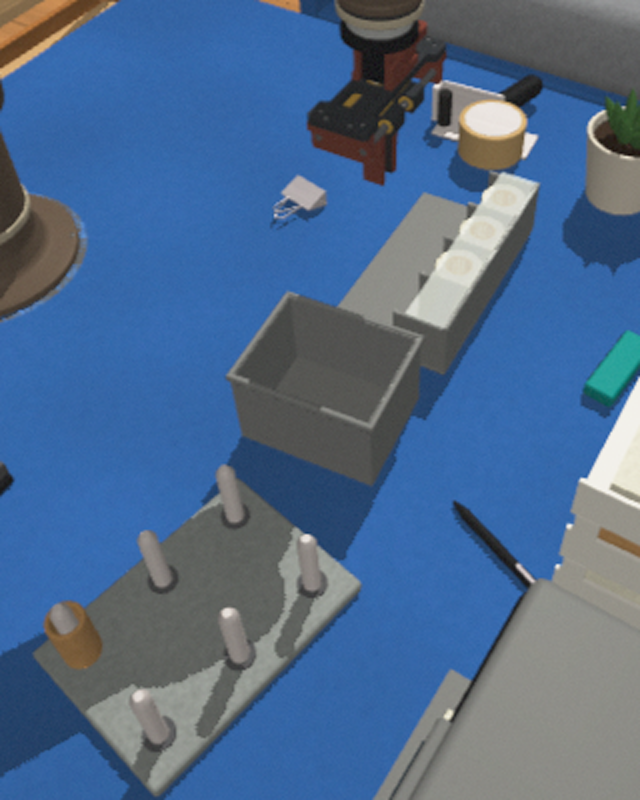

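Three rolls in bays 2–4, seen through the roof at (503,197), (482,232), (460,265) of the crop. Now the core.

drive_tool:
  deltas: [16, 0, 0, -4, 46, 0, 0, -11, 80, 0, 0, -18, 114, 0, 0, -25, 148, 0, 0, -32, 182, 0, 0, -39, 216, 0, 0, -46, 250, 0, -2, -53, 284, 0, -4, -60, 318, 0, -5, -66]
  jaw: 72

```text
clock: 33.83
ee_pos: [0.4547, -0.1022, 0.1558]
tool_rot: [-1.553, 0.347, -0.331]
ft_force: [2.1, -0.4, -0.1]
width: 0.0631
```

```bash
python3 - <<'E'
from h import *
go(.4629,-.3168,.152,-11.4)
E
```

```text
shift [  97.2    5.1 -191.4] twist -13.3 | now [ 0.4547 -0.1022  0.1558] yaw -24.7 w 0.0631 t 33.83 f [ 2.1 -0.4 -0.1] q7 -0.43
```

drive_tool:
  deltas: [14, 1, -27, -3, 28, 2, -54, -7, 42, 3, -81, -11, 56, 3, -108, -13, 70, 4, -135, -13, 84, 5, -164, -13, 94, 5, -185, -13, 97, 5, -191, -13, 97, 5, -191, -13, 97, 5, -191, -13]

```text
clock: 34.67
ee_pos: [0.4626, -0.3152, 0.151]
tool_rot: [-1.571, 0.17, -0.151]
ft_force: [-0.5, 0.6, -0.3]
width: 0.0636
```

```bash
python3 - <<'E'
from h import *
go(.4629,-.3168,.031,-11.4)
save('s17',get_image('scene'),(130,240,330,480),3)
E
```

```text
shift [  2.  120.   -0.7] twist -0.3 | now [ 0.4626 -0.3152  0.151 ] yaw -11.7 w 0.0636 t 34.67 f [-0.5  0.6 -0.3] q7 0.19
```

View pics/s17.png

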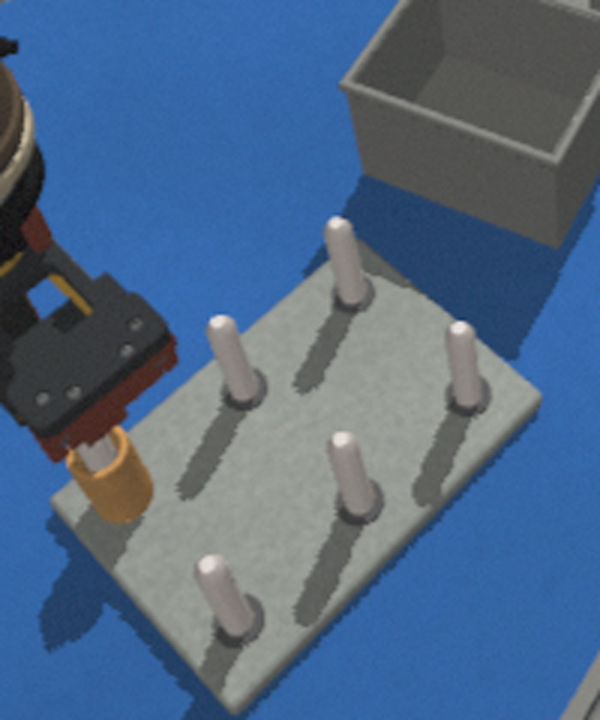

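drive_tool:
  deltas: [2, 6, -1, 0, 2, 20, -1, 0, 2, 40, -1, 0, 2, 60, -1, 0, 2, 80, -1, 0, 2, 99, -1, 0, 2, 113, -1, 0, 2, 120, -1, 0, 2, 120, -1, 0, 2, 120, -1, 0]

```text
clock: 35.55
ee_pos: [0.4636, -0.3157, 0.0314]
tool_rot: [-1.571, 0.168, -0.149]
ft_force: [0.9, 0.6, 0.0]
width: 0.0631
```

drive_tool:
  deltas: [0, 0, 0, 0, 0, 0, 0, 0, 0, 0, 0, 0, 0, 0, 0, 0, 0, 0, 0, 0, 0, 0, 0, 0, 0, 0, 0, 0]
  jaw: 20
  force: 20

```text
clock: 36.13
ee_pos: [0.4637, -0.3159, 0.0319]
tool_rot: [-1.571, 0.168, -0.15]
ft_force: [-0.5, -0.2, 4.4]
width: 0.0343
```

drive_tool:
  deltas: [0, -8, 0, 0, 0, -22, 0, 0, 0, -38, 0, 0, 0, -54, 0, 0, 0, -70, 0, 0, 0, -86, 0, 0, 0, -102, 0, 0, 0, -116, 0, 0, 0, -126, 0, 0, 0, -126, 0, 0]

```text
clock: 36.97
ee_pos: [0.4663, -0.3158, 0.1603]
tool_rot: [-1.573, 0.165, -0.152]
ft_force: [0.4, -0.0, -0.6]
width: 0.0349
```

```bash
python3 - <<'E'
from h import *
go(.5065,.0094,.16,6.15)
save('s18',get_image('scene'),(130,240,330,480),3)
save('t18',get_image('top'),(180,130,520,380),2.3)
E
```

```text
shift [-25.9  -2.4 326.6] twist -17.7 | now [ 0.4663 -0.3158  0.1603] yaw -11.6 w 0.0349 t 36.97 f [ 0.4 -0.  -0.6] q7 0.19
```

View pics/s18.png

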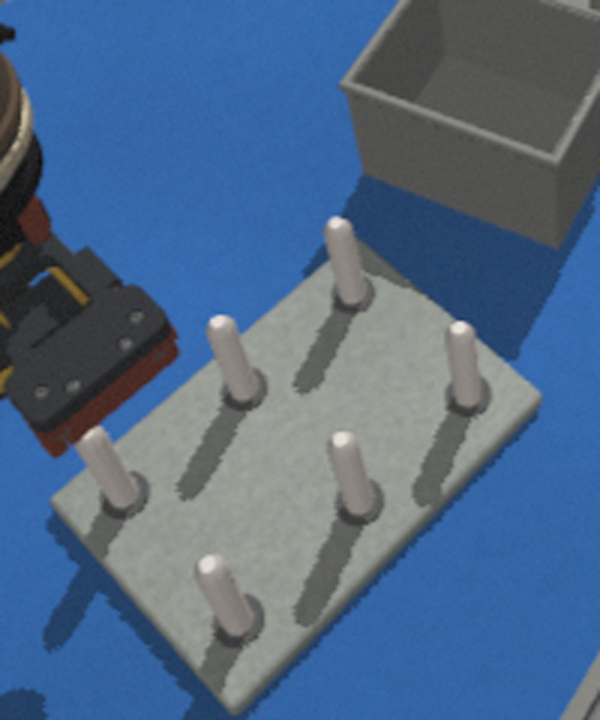

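View pics/t18.png

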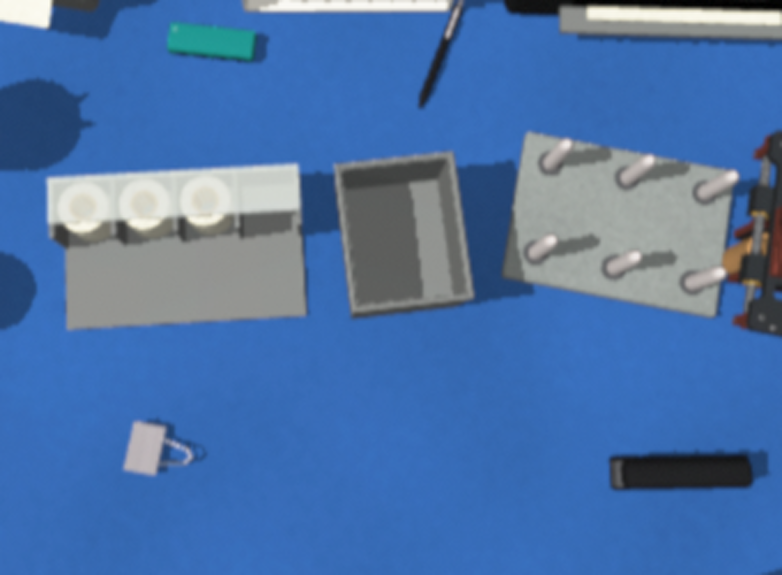

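drive_tool:
  deltas: [-1, -3, 14, -2, -3, -3, 38, -5, -5, -3, 66, -8, -8, -3, 96, -11, -10, -3, 126, -14, -13, -3, 156, -17, -15, -3, 186, -18, -17, -3, 216, -18, -20, -3, 246, -18, -22, -3, 274, -18]

```text
clock: 37.9
ee_pos: [0.4973, -0.038, 0.1585]
tool_rot: [-1.573, -0.082, 0.103]
ft_force: [0.3, -0.7, 1.1]
width: 0.0346
```

```bash
python3 - <<'E'
from h import *
go(.5065,.0094,.16,6.15)
save('s19',get_image('scene'),(130,160,390,480),2.3)
E
```

```text
shift [14.7 -1.8 46. ] twist 0.6 | now [ 0.4973 -0.038   0.1585] yaw 6.8 w 0.0346 t 37.9 f [ 0.3 -0.7  1.1] q7 -0.07
```

View pics/s19.png

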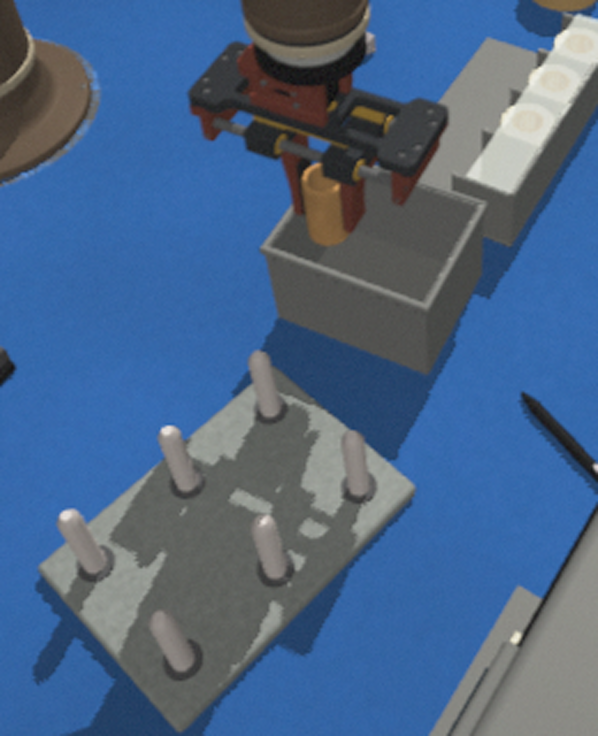

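drive_tool:
  deltas: [6, 0, 20, 0, 14, 0, 42, 0, 14, 0, 46, 0, 14, 0, 46, 0, 14, 15, 46, 0, 14, 35, 46, 0, 14, 60, 46, 0, 14, 85, 46, 0, 14, 95, 46, 0, 14, 95, 46, 0]

```text
clock: 38.78
ee_pos: [0.5029, 0.0149, 0.0615]
tool_rot: [-1.569, -0.084, 0.111]
ft_force: [1.0, 0.9, 0.0]
width: 0.0344
```

drive_tool:
  deltas: [0, 0, 0, 0, 0, 0, 0, 0, 0, 0, 0, 0, 0, 0, 0, 0, 0, 0, 0, 0, 0, 0, 0, 0]
  jaw: 70

```text
clock: 39.28
ee_pos: [0.5033, 0.0149, 0.062]
tool_rot: [-1.569, -0.085, 0.11]
ft_force: [-0.7, 0.2, 0.8]
width: 0.0614
```

drive_tool:
  deltas: [0, -10, 0, 0, 0, -35, 0, 0, 0, -70, 0, 0, 0, -105, 0, 0, 0, -140, 0, 0, 0, -165, -30, 0, 0, -165, -65, 0, 0, -165, -100, 0, 0, -165, -140, 0, 0, -165, -180, 0]

```text
clock: 40.12
ee_pos: [0.5283, -0.1648, 0.2286]
tool_rot: [-1.57, -0.087, 0.11]
ft_force: [1.3, -0.4, 1.3]
width: 0.0616
```

drive_tool:
  deltas: [0, 0, -35, 0, 0, 0, -75, 0, 0, 0, -115, 0, 0, 0, -150, 0, 0, 0, -185, 0, 0, 0, -210, 0, 0, 0, -210, 0, 0, 0, -210, 0]

```text
clock: 40.78
ee_pos: [0.5539, -0.3744, 0.2288]
tool_rot: [-1.57, -0.085, 0.108]
ft_force: [0.0, 0.0, 0.0]
width: 0.0614
```

```bash
python3 - <<'E'
from h import *
s=sense();print(s['ee_pos'],s['clock'])
d=get_image('scene');save('s20',d)
save('t20',get_image('top'),(180,130,520,380),2.3)
E
```

```text
[ 0.55391294 -0.37442475  0.22878015] 40.7833
```

View pics/s20.png

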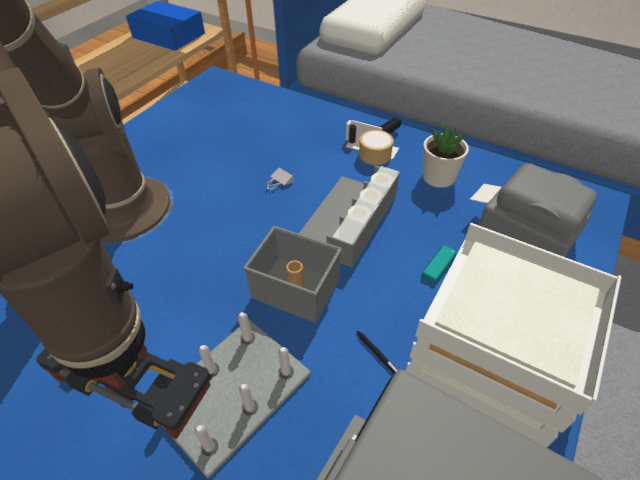

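View pics/t20.png

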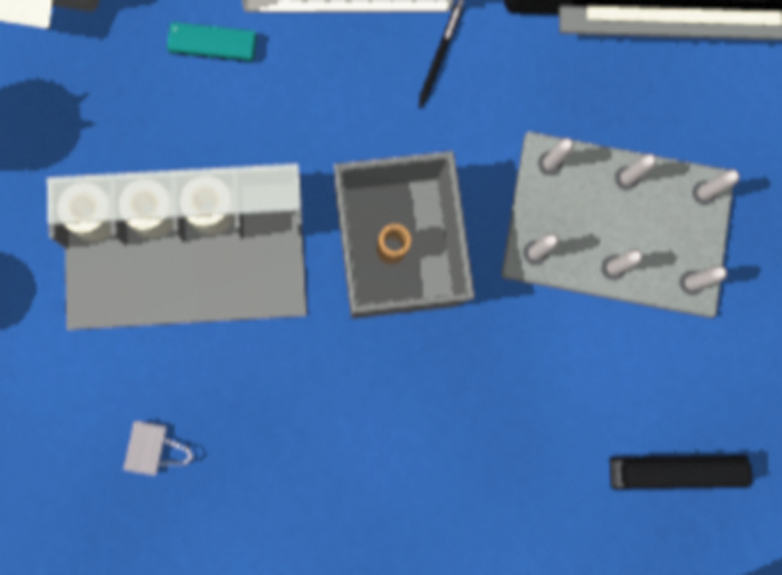

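```bash
python3 - <<'E'
from h import *
for n,cr,s in(('top',(190,190,330,260),5),('scene',(320,150,410,270),5)):
    d=get_image(n); im=cv2.cvtColor(d['pixels'],cv2.COLOR_RGB2BGR);x0,y0,x1,y1=cr
    im=cv2.resize(im[y0:y1,x0:x1],None,fx=s,fy=s,interpolation=cv2.INTER_CUBIC)
    for b in(-32.5,32.5,97.5):
        a=np.linspace(0,2*np.pi,60)
        for r in(27,17):
            P=[[*case(46+r*np.cos(t),b+r*np.sin(t)),.068] for t in a]
            q=((proj(d,P)-[x0,y0]+.5)*s).astype(int); cv2.polylines(im,[q],True,(0,0,255) if r==27 else (0,160,0),1)
    cv2.imwrite(f'pics/v_{n}.png',im)
E
```

```text
(no output)
```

View pics/v_top.png

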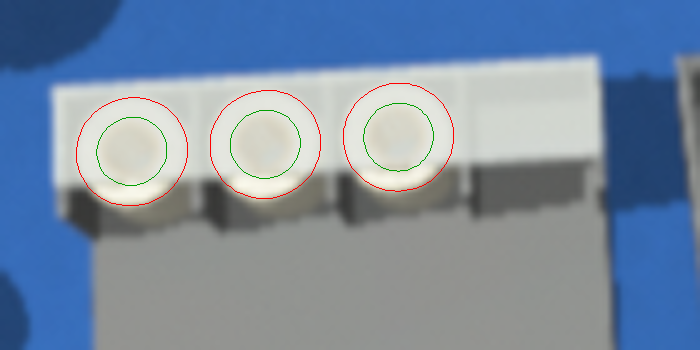

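View pics/v_scene.png

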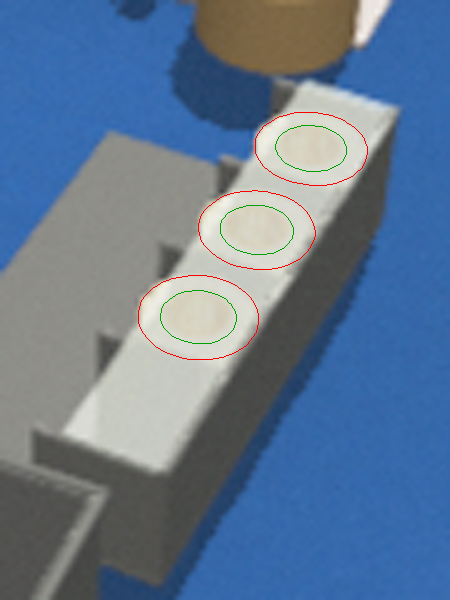

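```bash
python3 -c "
from plant import arm;print(arm.hand_in())"
```

```text
the job is handed in; nothing more can be done
None
```

The rack is clear: all three rolls present are home in bays 4, 3 and 2, and the one core present is in the bin. I handed the job in at about 41 s of the 210 s allowed.

- **Rolls:** I lifted each one off its spindle, set it upright on the sill and pushed it in. I stopped each push when it met about 10 N at the expected home position.
- **Core:** I dropped it into the bin after the last roll.

**Last checks:**
- In both camera views the rolls overlay the computed home circles to within about a pixel.
- The six spindles are bare, and the core stands inside the upright bin.
- The bin, clip, pen, hub, stapler, pot and tape gun look unmoved.
- The arm was well clear of everything.
- I noticed no knock to the bin or the rolls and no slip of the grip.
- No check failed. The only disagreement was one rack corner in the first scene-camera fit, about 4 px off. The roll positions, which I used for the grasps, agreed to within about 2 px.

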